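# Load the bench slide and clamp it at the working mark

## Task

Open the carriage's clamp lever, slide the carriage until its pointer lines up with the yellow clip and lock the lever fully again; then put every brass blank from the sorting tray into the carriage's tray. Once all are in, open the lever, slide the loaded carriage to the red clip and lock it fully there. Leave the other offcuts in the sorting tray, the blanks lying flat inside the carriage's tray, and do not disturb the other things on the bench.

Things in the scene. Friction and masses are not known exactly. Their poses are not given: they have to be found in the camera images.
- rail: the fixed rail slide: a grey bed 150 x 560 x 12 mm with rails along its own y; origin at table height under the rail axis. Its own x points roughly away from the robot, yaw within a few degrees. No carriage part is to be lifted off
- carriage (a joint): position of the blue carriage along the rail's own y (m, 0 = mid-rail, stops at +-0.13). Unclamped it slides with about 7 N; clamped it is held fast by friction. It stays where it is left
- tray (a point): centre of the tray floor on the carriage, 42 mm above the table when level; axes as the rail's. The tray is 124 (x) by 130 (y) mm inside with 5 mm walls whose tops stand 14 mm above the floor
- push_post (a point): top centre of an upright fixed steel post on the carriage, 18 mm diameter, 50 mm tall, 94 mm to the -y side of the tray's centre; its top stands 92 mm above the table. Grip it or push it to slide the carriage
- pointer (a point): tip of the green needle pointer on the robot side of the carriage, at the tray centre's y, 91 mm to -x; it passes over the clips
- clamp (a joint): angle of the carriage's clamp lever (rad): 0 = locked (lever points along the carriage's +x, 15 degrees towards +y), 1.57 = fully open (turned anticlockwise from above). It bites below about 0.85; stays where it is left; about 2 N at the knob turns it. The knob does not spin on the lever: turn the grip with it or hold it lightly, or the carriage is dragged along
- clamp_pivot (a point): the lever's vertical hinge axis on the carriage, 105 mm to the +y side of the tray's centre; 56 mm above the table
- clamp_knob (a point): top centre of the orange knob at the lever's end: upright cylinder 18 mm diameter, 65 mm from the pivot axis, top 95 mm above the table, standing 30 mm clear above the flat 8 mm lever arm (arm top 65 mm above the table)
- yellow_clip: yellow marker clip fixed on the scale strip at the robot side of the rail, 14 mm wide along the rail, 8 mm tall; origin under its black centre line; own y along the rail. The loading mark
- red_clip: red marker clip, like the yellow one. The working mark. Which clip is to which side varies
- tin: open shallow aluminium sorting tray, fixed, 126 (own x) x 206 (own y) mm outside with a low rim, its top 10 mm above the table, walls and floor 3 mm (so the blanks stand 5 mm proud of the rim); origin under its centre on the table
- brass0: a square brass blank, 40 long (own x) by 12 by 12 mm, about 50 g, lying among other offcuts on the floor of the sorting tray; origin at the centre of the underside it starts on (6 mm below its middle along own z). Two to four of the four are present (None when absent)
- brass1: a square brass blank, 40 long (own x) by 12 by 12 mm, about 50 g, lying among other offcuts on the floor of the sorting tray; origin at the centre of the underside it starts on (6 mm below its middle along own z). Two to four of the four are present (None when absent)
- brass2: a square brass blank, 40 long (own x) by 12 by 12 mm, about 50 g, lying among other offcuts on the floor of the sorting tray; origin at the centre of the underside it starts on (6 mm below its middle along own z). Two to four of the four are present (None when absent)
- brass3: a square brass blank, 40 long (own x) by 12 by 12 mm, about 50 g, lying among other offcuts on the floor of the sorting tray; origin at the centre of the underside it starts on (6 mm below its middle along own z). Two to four of the four are present (None when absent)
- steel_slug: bright steel offcut 26 x 18 x 14 mm in the sorting tray, origin centre of underside; stays there
- dark_bar: dark steel offcut 36 x 10 x 10 mm in the sorting tray, origin centre of underside; stays there
- wax_block: blue wax block 34 x 18 x 16 mm in the sorting tray, origin centre of underside; stays there
- jar: amber jar, 52 mm diameter, 65 mm tall, beside the sorting tray on the +y side; bystander
- ring_box: blue ring box 55 x 55 x 34 mm beside the sorting tray on the -y side; bystander
- mug: white mug, 85 mm tall, at the far edge; bystander
- hammer: hammer lying to the robot's left, 220 mm long; bystander
- screwdriver: screwdriver lying to the robot's right, 170 mm long; bystander
- brush: brush lying at the far edge, 160 mm long; bystander

How it is judged:
On the way, in this order (a step that is already met when the one before it is completed fails the run):
1. the clamp lever is opened (value of joint clamp above 1.1 rad), for 0.1 s.
2. the carriage is clamped at the yellow clip (y of pointer in the frame of yellow_clip between -0.005 and 0.005 m and value of joint clamp below 0.15 rad), for 0.2 s.
3. every brass blank is in the carriage's tray, the carriage still clamped at the yellow clip (all of step 2 and x of brass0 in the frame of tray between -0.062 and 0.062 m and y of brass0 in the frame of tray between -0.065 and 0.065 m and z of brass0 in the frame of tray between -0.004 and 0.016 m and x of brass1 in the frame of tray between -0.062 and 0.062 m and y of brass1 in the frame of tray between -0.065 and 0.065 m and z of brass1 in the frame of tray between -0.004 and 0.016 m and x of brass2 in the frame of tray between -0.062 and 0.062 m and y of brass2 in the frame of tray between -0.065 and 0.065 m and z of brass2 in the frame of tray between -0.004 and 0.016 m and x of brass3 in the frame of tray between -0.062 and 0.062 m and y of brass3 in the frame of tray between -0.065 and 0.065 m and z of brass3 in the frame of tray between -0.004 and 0.016 m), for 0.2 s.
4. the clamp lever is opened again (value of joint clamp above 1.1 rad), for 0.1 s.
5. the carriage is clamped at the red clip (y of pointer in the frame of red_clip between -0.005 and 0.005 m and value of joint clamp below 0.15 rad), for 0.2 s.
At the end, for the whole second after the job is handed in: the pointer is within 5 mm of the red clip's line along the rail, the lever within 0.15 rad of locked, every brass blank present lies flat (not on end) at rest in the carriage's tray, inside its walls, and the three other offcuts are still in the sorting tray (all of step 5 and velocity of joint carriage between -0.01 and 0.01 m/s and x of brass0 in the frame of tray between -0.062 and 0.062 m and y of brass0 in the frame of tray between -0.065 and 0.065 m and z of brass0 in the frame of tray between -0.004 and 0.016 m and x of brass1 in the frame of tray between -0.062 and 0.062 m and y of brass1 in the frame of tray between -0.065 and 0.065 m and z of brass1 in the frame of tray between -0.004 and 0.016 m and x of brass2 in the frame of tray between -0.062 and 0.062 m and y of brass2 in the frame of tray between -0.065 and 0.065 m and z of brass2 in the frame of tray between -0.004 and 0.016 m and x of brass3 in the frame of tray between -0.062 and 0.062 m and y of brass3 in the frame of tray between -0.065 and 0.065 m and z of brass3 in the frame of tray between -0.004 and 0.016 m and angle between each of brass0, brass1, brass2, brass3's own x axis and vertical above 0.9 rad and linear speed of each of brass0, brass1, brass2, brass3 below 0.02 m/s and x of steel_slug in the frame of tin between -0.061 and 0.061 m and y of steel_slug in the frame of tin between -0.101 and 0.101 m and z of each of steel_slug, dark_bar, wax_block in the frame of tin below 0.03 m and x of dark_bar in the frame of tin between -0.061 and 0.061 m and y of dark_bar in the frame of tin between -0.101 and 0.101 m and x of wax_block in the frame of tin between -0.061 and 0.061 m and y of wax_block in the frame of tin between -0.101 and 0.101 m); the robot touches nothing.
It fails at once if a bystander (jar, ring box, mug, hammer, screwdriver, brush) is moved more than 30 mm (distance of any of jar, ring_box, mug, hammer, screwdriver, brush from where it was at the start of the episode above 0.03 m).
Of brass0, brass1, brass2, brass3 only 2 to 4 are there at a start; the rules pass over those that are not, and their reading is None.
At some moment in a run one of brass0, brass1, brass2, brass3 may be knocked a few centimetres aside while the robot is not near it.
Once in a run the grip may slacken for a moment while it holds something.
It also fails if it takes over 210 s, if anything falls off the work surface, if the arm or the gripper's body presses on something with over 40 N, if the wrist force passes 120 N, or if a joint passes its speed limit or range.

## Robot

A 6-joint arm with a two-finger parallel gripper is mounted at the origin on the work surface. World frame = base frame: x ahead of the robot, y to its left, z up, the work surface at z = 0. Lengths are in m, angles in rad, forces in N, time in s.
With the tool pointing down it reaches from about 0.275 to 0.975 m from the base axis. Payload 8.4 kg.
Tool frame: the origin (TCP) lies at the centre of the arm's flange, where the gripper is bolted on; the fingertips stand 190 mm ahead of it and the grasp point (between the pads) lies 171 mm ahead of it; z points along the fingers, y is the direction in which the jaws open and shut (so a half turn about z gives the same grasp; the last joint's range is limited). The gripper opens to 92 mm and grips with 3 to 60 N. Pads are 20 mm wide; open, the fingers measure 128 mm over their backs; the gripper's body (75 mm by 189 mm) begins 69 mm behind the grasp point.
Start: joints at [-1.171, 0.353, 1.633, -0, 1.155, -0.002], TCP at [0.244, -0.575, 0.405] pointing down, gripper open.
Joint ranges: [-2.63, 2.63], [-0.92, 2.1], [0.06, 2.66], [-1.3, 4.44], [0, 2.69], [-3.02, 3.02]. Speed limits (rad/s): [2.22, 2.22, 2.79, 3.14, 3.14, 3.14].

## Interface

Orientations are given as a unit quaternion [x, y, z, w].
In Python, from station import robot, capture, hand_in, models gives the robot as it stands.
- The arm moves only by the shell command python3 -m crank 'ROWS'. ROWS is text: rows parted by semicolons, each of 7 numbers parted by spaces: the shift along the world's x, y, z in cm, then the turn, a rotation vector about the world's x, y, z in rad, then the opening, from 0 (shut) to 1 (fully open). In form: dx dy dz wx wy wz hand; .... A call has 1 to 10 rows; each row shifts and turns the commanded pose from where the row before left it; what a row does not reach is not made up. A row lasts 1/10 s, in which the tool goes at most 50 mm and 8.59 degrees, less where a joint would pass 70% of its speed; a pose out of reach is approached as far as the arm can. A call with a gripper value outside its range is refused whole. The fingers move at their own pace and stop on an object; the grip force is fixed at half the most. Time passes only in rows, so rows that do not move let the fingers close. It gives the time, the measured TCP pose, the force and the opening at its end, in the units of the state.
- robot.get_obs(): the state, without advancing time (a new reading comes with each control period).
- capture(name): name is "scene" or "top"; returns a dict with "frame" (480x640x3 uint8, red, green, blue), "range_z" (480x640 float32, m along the optical axis (not along the pixel's ray), 0 where there is no reading), "intrinsics" (3x3 intrinsics, pixels), "rvec" (rotation vector, rad) and "tvec" (3), from world to camera coordinates, as OpenCV has them. Camera axes: x right, y down, z forward; pixel columns grow to the right and rows downward; lengths in m; the calibration is good to about 2 mm. A picture is of the moment at which its call begins.
- hand_in(): hands the job in, once; it reports no verdict.
Trained networks look in the newest picture that a camera, given by its name, has taken for a name from the list of things; names that differ only in an ending like _2 or _b are one class to them, and where a whole thing is asked for, a point or a joint stands for the part that bears it (a point fixed in the world has none). Each returns a list of dicts, best first, with "score" (0 to 1); they miss things now and then, are a little off and sometimes report something else, mostly with a low value. They report only what shows in the picture. A call takes as long as a camera call.
- models.search_frame(label, camera): "rect" ([centre column, centre row, width, height] in pixels, round what is visible of it).
- models.landmark_of(label, camera): "centre" ([column, row] in pixels: a listed point, or the origin of a listed thing).
The state is a dict: "time": time; "q": joint angles; "dq": joint speeds; "effort": joint torques, N m; "ee_pos": TCP position; "tool_rot": TCP orientation; "contact_force": force on the tool from outside, world axes, zero at the start; "moment": the same for the moment, N m; "opening": finger opening in m.
Only numpy, scipy, OpenCV 4.12 (cv2) and the standard library are available. Lean on these libraries where they do the work, as an engineer would, in place of code of your own. Each camera call takes 0.05 s, during which the arm holds its last target.

## Working session

There is one attempt and no reset: what is moved stays moved. The work goes in short steps, Python scripts to look and compute and a shell command to move; the robot and the scene stay as the last step left them, time stands still between calls to the robot, and variables do not carry over. Pictures are saved under pics/ and viewed, and the job is handed in when it is done.

```bash
ls; mkdir -p pics; cat > h.py <<'E'
import numpy as np, cv2
from station import robot, capture, models
def snap(cam,name=None):
    c=capture(cam)
    if name: cv2.imwrite('pics/'+name,cv2.cvtColor(c['frame'],cv2.COLOR_RGB2BGR))
    return c
def ray(c,u,v,z):
    "world point at height z on pixel ray"
    R=cv2.Rodrigues(np.array(c['rvec'],float))[0];t=np.array(c['tvec'],float).ravel()
    d=R.T@np.linalg.inv(c['intrinsics'])@np.array([u,v,1.]);o=-R.T@t
    return o+d*(z-o[2])/d[2]
def cloud(c):
    R=cv2.Rodrigues(np.array(c['rvec'],float))[0];t=np.array(c['tvec'],float).ravel()
    Z=c['range_z'];v,u=np.mgrid[:480,:640]
    P=np.linalg.inv(c['intrinsics'])@np.stack([u.ravel(),v.ravel(),np.ones(u.size)])*Z.ravel()
    return ((P-t[:,None]).T@R).reshape(480,640,3)
def proj(c,p):
    return cv2.projectPoints(np.array(p,float).reshape(-1,1,3),np.array(c['rvec'],float),np.array(c['tvec'],float),c['intrinsics'],None)[0].reshape(-1,2)
E
python3 - <<'E'
from h import *
for cam in('scene','top'):
    c=snap(cam,cam+'0.png'); R=cv2.Rodrigues(np.array(c['rvec'],float))[0]
    print(cam,-R.T@np.array(c['tvec']).ravel(),c['intrinsics'][0,0])
    for n in ['pointer','push_post','clamp_pivot','clamp_knob','yellow_clip','red_clip','tray','tin','brass0','steel_slug','dark_bar','wax_block','jar','ring_box','rail']:
        r=models.landmark_of(n,cam)
        z={'pointer':.01,'push_post':.092,'clamp_pivot':.056,'clamp_knob':.095,'tray':.042,'brass0':.003,'steel_slug':.003,'dark_bar':.003,'wax_block':.003}.get(n,0)
        print(n,[(round(x['score'],2),np.round(x['centre']).tolist(),ray(c,*x['centre'],z).round(3)[:2].tolist()) for x in r[:6]])
print(robot.get_obs())
E
```

```text
pics
scene [ 1.37221262 -0.5495383   0.76706866] 508.81162773031417
pointer [(0.93, [272.0, 230.0], [0.356, 0.018]), (0.18, [355.0, 282.0], [0.662, 0.059])]
push_post [(0.88, [256.0, 236.0], [0.466, -0.09])]
clamp_pivot [(0.76, [325.0, 222.0], [0.467, 0.113])]
clamp_knob [(0.67, [343.0, 218.0], [0.527, 0.125])]
yellow_clip [(0.15, [325.0, 298.0], [0.66, -0.026])]
red_clip []
tray [(0.84, [293.0, 241.0], [0.475, 0.009])]
tin [(0.6, [341.0, 280.0], [0.629, 0.042]), (0.2, [268.0, 320.0], [0.644, -0.168])]
brass0 [(0.47, [339.0, 290.0], [0.658, 0.015]), (0.42, [358.0, 281.0], [0.656, 0.072]), (0.42, [325.0, 222.0], [0.402, 0.162])]
steel_slug [(0.41, [325.0, 298.0], [0.659, -0.029])]
dark_bar [(0.46, [357.0, 268.0], [0.615, 0.103])]
wax_block [(0.5, [324.0, 277.0], [0.596, 0.016])]
jar [(0.68, [396.0, 259.0], [0.644, 0.206])]
ring_box [(0.7, [269.0, 316.0], [0.633, -0.159])]
rail [(0.7, [299.0, 251.0], [0.468, 0.031])]
top [0.32989364 0.01798586 1.31800962] 508.28477601846305
pointer []
push_post [(0.55, [349.0, 283.0], [0.468, -0.086])]
clamp_pivot [(0.85, [267.0, 284.0], [0.469, 0.115]
[... 989 characters left out ...]
(0.79, [302.0, 285.0], [0.472, 0.028])]
{'time': 1.6, 'q': array([-1.17141883e+00,  3.52975839e-01,  1.63341428e+00, -2.84913290e-05,
        1.15519300e+00, -2.42784156e-03]), 'dq': array([0.00023079, 0.00043379, 0.00081281, 0.00138837, 0.00032158,
       0.00102982]), 'effort': array([ 1.26949915e-03, -5.93749237e+01, -3.34567702e+01,  6.98634074e-02,
        1.58102199e-02, -3.14991144e-05]), 'ee_pos': array([ 0.24440372, -0.57522767,  0.40469195]), 'tool_rot': array([ 9.79885698e-01,  1.99559561e-01, -1.18379996e-05,  7.23927180e-06]), 'contact_force': array([-0.30475509, -0.12385461,  0.13957436]), 'moment': array([-0.08519199, -0.02363327,  0.00823415]), 'opening': 0.09172570697088098}
```

```bash
python3 - <<'E'
import cv2
a=cv2.imread('pics/top0.png')[150:350,200:400];cv2.imwrite('pics/t0.png',cv2.resize(a,(600,600),interpolation=cv2.INTER_CUBIC))
a=cv2.imread('pics/scene0.png')[190:350,220:420];cv2.imwrite('pics/s0.png',cv2.resize(a,(750,600),interpolation=cv2.INTER_CUBIC))
E
```

```text
(no output)
```

View pics/t0.png

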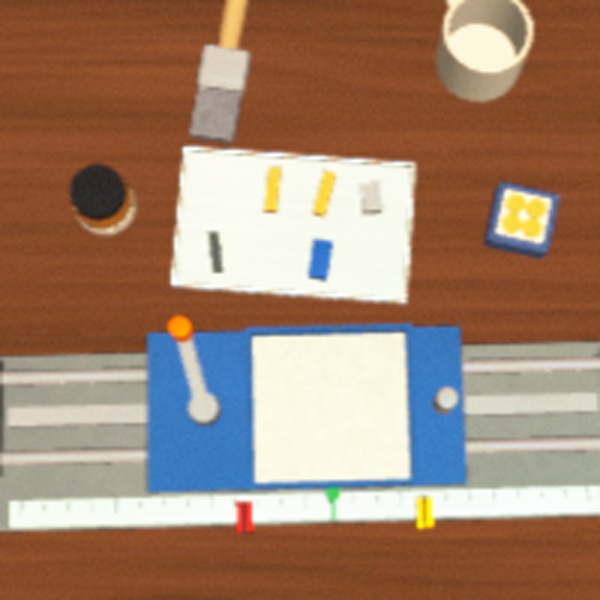

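View pics/s0.png

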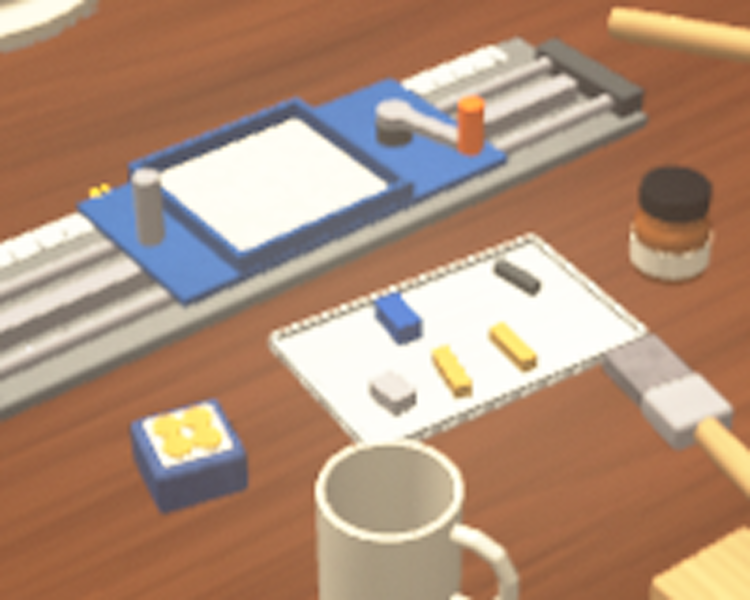

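View pics/top0.png

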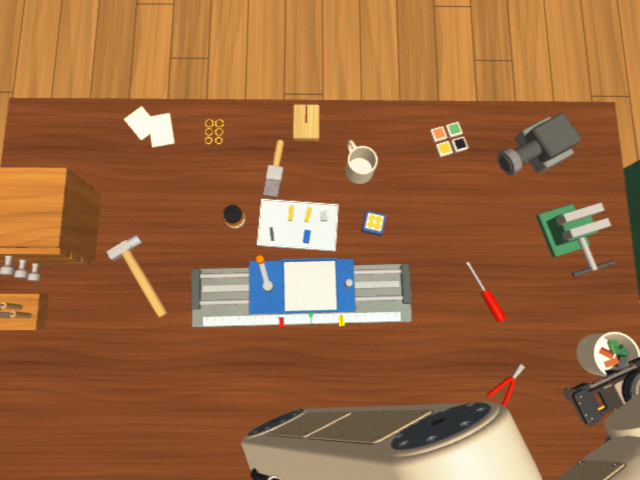

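```bash
cat >> h.py <<'E'
def seg(c,lo,hi,box):
    "HSV mask inside (u0,v0,u1,v1): components (area,u,v,minAreaRect)"
    hsv=cv2.cvtColor(c['frame'],cv2.COLOR_RGB2HSV);m=cv2.inRange(hsv,np.array(lo),np.array(hi))
    k=np.zeros_like(m);u0,v0,u1,v1=box;k[v0:v1,u0:u1]=m[v0:v1,u0:u1]
    n,l,s,ce=cv2.connectedComponentsWithStats(k)
    return [(int(s[i,4]),ce[i],l==i) for i in range(1,n) if s[i,4]>=4]
def fitrail(c):
    P=cloud(c);hsv=cv2.cvtColor(c['frame'],cv2.COLOR_RGB2HSV)
    m=(hsv[...,0]>100)&(hsv[...,0]<125)&(hsv[...,1]>150)
    return m,P
E
python3 - <<'E'
from h import *
c=snap('top')
box=(190,255,415,330)
for n,lo,hi in[('green',(45,80,60),(85,255,255)),('yel',(22,120,120),(35,255,255)),('red',(0,150,100),(6,255,255)),('orange',(8,150,150),(20,255,255))]:
    for a,ce,m in seg(c,lo,hi,(190,225,415,335)): print(n,a,ce.round(2),ray(c,*ce,.09 if n=='orange' else .016).round(4))
# scale strip line: white pixels rows 305-330
hsv=cv2.cvtColor(c['frame'],cv2.COLOR_RGB2HSV)
w=((hsv[...,1]<40)&(hsv[...,2]>200))
pts=[]
for u in list(range(206,245))+list(range(362,398)):
    r=np.where(w[308:332,u])[0]
    if len(r): pts.append((u,308+r.mean()))
pts=np.array(pts);k=np.polyfit(*pts.T,1);print(k)
a=ray(c,206,np.polyval(k,206),.012);b=ray(c,398,np.polyval(k,398),.012);print(a,b,np.degrees(np.arctan2(-(a-b)[0],(a-b)[1])))
P=cloud(c)
for p in[(311,284),(302,268),(268,285),(260,259),(348,283),(290,321),(225,288)]: print(p,P[p[1],p[0]].round(4))
a=c['frame'][300:335,265:360];cv2.imwrite('pics/z1.png',cv2.cvtColor(cv2.resize(a,None,fx=8,fy=8,interpolation=cv2.INTER_CUBIC),cv2.COLOR_RGB2BGR))
for x in ['yellow_clip','red_clip','pointer','tray','clamp_pivot','clamp_knob','push_post']:
  for cam in ['top','scene']: 
   r=models.landmark_of(x,cam)[:1]; print(x,cam,[(q['score'],q['centre']) for q in r])
E
```

```text
green 20 [310.45 314.15] [0.397  0.0065 0.016 ]
yel 33 [374.3  226.06] [ 0.627  -0.1607  0.016 ]
yel 52 [341.12 320.62] [ 0.381  -0.0712  0.016 ]
red 47 [281.28 322.74] [0.3752 0.0802 0.016 ]
orange 5 [233. 225.] [0.611  0.1995 0.09  ]
orange 63 [259.54 258.62] [0.5271 0.132  0.09  ]
orange 9 [341.   325.56] [ 0.3665 -0.0658  0.09  ]
[-2.59731430e-02  3.26256792e+02]
[0.37923931 0.27122486 0.012     ] [ 0.39351881 -0.21656499  0.012     ] 1.67679132014524
(311, 284) [0.4704 0.0056 0.0454]
(302, 268) [0.5111 0.0285 0.0435]
(268, 285) [0.4653 0.1119 0.0654]
(260, 259) [0.5259 0.1307 0.0916]
(348, 283) [ 0.4677 -0.0832  0.0949]
(290, 321) [0.3799 0.0584 0.0091]
(225, 288) [0.4614 0.2238 0.0265]
yellow_clip top [(0.64, [342.1, 316.1])]
yellow_clip scene [(0.15, [325.4, 298.5])]
red_clip top [(0.54, [277.6, 318.1])]
red_clip scene []
pointer top [(0.84, [311.0, 319.5])]
pointer scene [(0.93, [272.4, 229.9])]
tray top [(0.73, [311.3, 285.0])]
tray scene [(0.84, [293.3, 241.2])]
clamp_pivot top [(0.7, [237.6, 217.3])]
clamp_pivot scene [(0.76, [324.8, 222.1])]
clamp_knob top [(0.62, [259.3, 257.7])]
clamp_knob scene [(0.67, [342.9, 217.6])]
push_post top [(0.82, [348.5, 282.6])]
push_post scene [(0.88, [255.5, 236.1])]
```

View pics/z1.png

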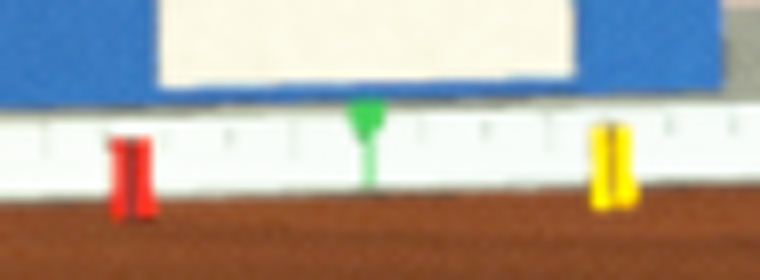

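```bash
R="1.42 3.53 0 0 0 0.073 0.5"; python3 -m crank '1.42 3.53 0 0 0 0.073 0.5;1.42 3.53 0 0 0 0.073 0.5;1.42 3.53 0 0 0 0.073 0.5;1.42 3.53 0 0 0 0.073 0.5;1.42 3.53 0 0 0 0.073 0.5;1.42 3.53 0 0 0 0.073 0.5;1.42 3.53 0 0 0 0.073 0.5;1.42 3.53 0 0 0 0.073 0.5;1.42 3.53 0 0 0 0.073 0.5;1.42 3.53 0 0 0 0.073 0.5'
python3 -m crank '1.42 3.53 0 0 0 0.073 0.5;1.42 3.53 0 0 0 0.073 0.5;1.42 3.53 0 0 0 0.073 0.5;1.42 3.53 0 0 0 0.073 0.5;1.42 3.53 0 0 0 0.073 0.5;1.42 3.53 0 0 0 0.073 0.5;1.42 3.53 0 0 0 0.073 0.5;1.42 3.53 0 0 0 0.073 0.5;1.42 3.53 0 0 0 0.073 0.5;1.42 3.53 0 0 0 0.073 0.5'
python3 -m crank '0 0 0 0 0 0 0.5;0 0 0 0 0 0 0.5'
cat >> h.py <<'E'
def st():
    o=robot.get_obs();from scipy.spatial.transform import Rotation as Q
    R=Q.from_quat(o['tool_rot']).as_matrix();print('t',round(o['time'],2),'tcp',o['ee_pos'].round(4),'tip dir',R[:,2].round(3),'jaw',np.degrees(np.arctan2(R[1,1],R[0,1])).round(2),'F',o['contact_force'].round(1),'op',round(o['opening'],4),'q',o['q'].round(2))
E
python3 -c "from h import *;st()"
```

```text
time: 3.35
ee_pos: [0.3867, -0.2208, 0.4049]
tool_rot: [0.843, 0.537, 0.0, 0.0]
contact_force: [0.5, -0.6, 0.8]
opening: 0.0463
time: 4.35
ee_pos: [0.5288, 0.1324, 0.4048]
tool_rot: [0.596, 0.803, 0.0, 0.0]
contact_force: [-0.3, -0.8, 0.9]
opening: 0.046
time: 4.55
ee_pos: [0.5283, 0.1313, 0.4044]
tool_rot: [0.597, 0.802, -0.0, -0.0]
contact_force: [0.2, -0.7, 0.7]
opening: 0.0458
t 4.55 tcp [0.5283 0.1313 0.4044] tip dir [-0.001 -0.    -1.   ] jaw 16.73 F [ 0.2 -0.7  0.7] op 0.0458 q [ 0.24  0.23  1.81 -0.    1.11 -0.05]
```

```bash
python3 -m crank '0 0 -3 0 0 0 0.5;0 0 -3 0 0 0 0.5;0 0 -3 0 0 0 0.5;0 0 -2 0 0 0 0.5;0 0 -1.5 0 0 0 0.5;0 0 -1 0 0 0 0.5;0 0 -0.9 0 0 0 0.5;0 0 0 0 0 0 0.5;0 0 0 0 0 0 0.5'
python3 - <<'E'
from h import *
st();c=snap('scene','k1.png');snap('top','k1t.png')
a=c['frame'][170:270,250:410];cv2.imwrite('pics/k1c.png',cv2.cvtColor(cv2.resize(a,None,fx=5,fy=5,interpolation=cv2.INTER_CUBIC),cv2.COLOR_RGB2BGR))
E
```

```text
time: 5.45
ee_pos: [0.5286, 0.1306, 0.2611]
tool_rot: [0.597, 0.802, 0.0, 0.0]
contact_force: [0.4, -0.1, 0.7]
opening: 0.0456
t 5.45 tcp [0.5286 0.1306 0.2611] tip dir [ 0.  0. -1.] jaw 16.65 F [ 0.4 -0.1  0.7] op 0.0456 q [ 0.24  0.41  1.92 -0.    0.81 -0.05]
```

View pics/k1c.png

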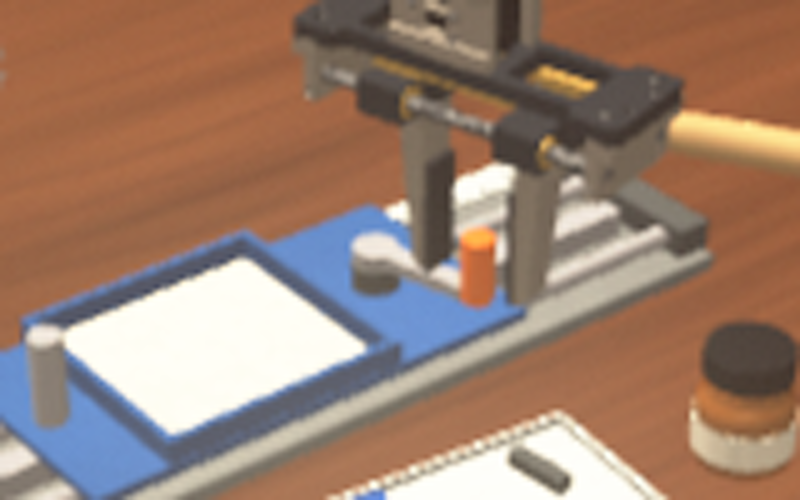

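```bash
python3 -m crank '0 0 0 0 0 0 0.1;0 0 0 0 0 0 0.1;0 0 0 0 0 0 0.1;0 0 0 0 0 0 0.1;0 0 0 0 0 0 0.1;0 0 0 0 0 0 0.1'; python3 -c "
from h import *;st()
import math
# arc plan: pivot->knob dir a0=16.65deg, r=6.5
a=16.65*math.pi/180;th=0
x=lambda t:6.5*math.cos(a+t);y=lambda t:6.5*math.sin(a+t)
for i in range(10):
  t=.14*i;print('%.2f %.2f'%(x(t+.14)-x(t),y(t+.14)-y(t)))
"
```

```text
time: 6.15
ee_pos: [0.5277, 0.1306, 0.2607]
tool_rot: [0.597, 0.802, -0.001, -0.001]
contact_force: [-4.0, -0.7, 4.6]
opening: 0.0174
t 6.15 tcp [0.5277 0.1306 0.2607] tip dir [-0.002 -0.001 -1.   ] jaw 16.68 F [-4.  -0.7  4.6] op 0.0174 q [ 0.24  0.41  1.92 -0.    0.81 -0.05]
-0.32 0.85
-0.44 0.80
-0.54 0.73
-0.64 0.65
-0.72 0.55
-0.79 0.44
-0.85 0.33
-0.89 0.21
-0.91 0.08
-0.91 -0.05
```

```bash
python3 -m crank '-0.32 0.85 0 0 0 0.14 0.1;-0.44 0.80 0 0 0 0.14 0.1;-0.54 0.73 0 0 0 0.14 0.1;-0.64 0.65 0 0 0 0.14 0.1'; python3 -m crank '-0.72 0.55 0 0 0 0.14 0.1;-0.79 0.44 0 0 0 0.14 0.1;-0.85 0.33 0 0 0 0.14 0.1;-0.89 0.21 0 0 0 0.14 0.1;-0.91 0.08 0 0 0 0.14 0.1;0 0 0 0 0 0 0.1;0 0 0 0 0 0 0.1'
python3 - <<'E'
from h import *
st();c=snap('top')
a=c['frame'][230:340,220:370];cv2.imwrite('pics/k2.png',cv2.cvtColor(cv2.resize(a,None,fx=5,fy=5,interpolation=cv2.INTER_CUBIC),cv2.COLOR_RGB2BGR))
for x in ['pointer','tray','push_post','clamp_pivot']:
   r=models.landmark_of(x,'top')[:1]; print(x,[(q['score'],q['centre']) for q in r])
E
```

```text
time: 6.55
ee_pos: [0.5087, 0.1611, 0.2607]
tool_rot: [0.349, 0.937, -0.0, -0.0]
contact_force: [-1.0, -2.4, 1.9]
opening: 0.0169
time: 7.25
ee_pos: [0.4673, 0.1776, 0.2607]
tool_rot: [0.012, 1.0, 0.0, -0.0]
contact_force: [-1.7, 5.3, -0.4]
opening: 0.0171
t 7.25 tcp [0.4673 0.1776 0.2607] tip dir [-0.     0.001 -1.   ] jaw 88.66 F [-1.7  5.3 -0.4] op 0.0171 q [ 0.36  0.36  2.02  0.    0.77 -1.19]
pointer [(0.78, [313.2, 319.3])]
tray [(0.7, [310.6, 286.3])]
push_post [(0.82, [349.4, 281.7])]
clamp_pivot [(0.83, [266.6, 284.1])]
```

View pics/k2.png

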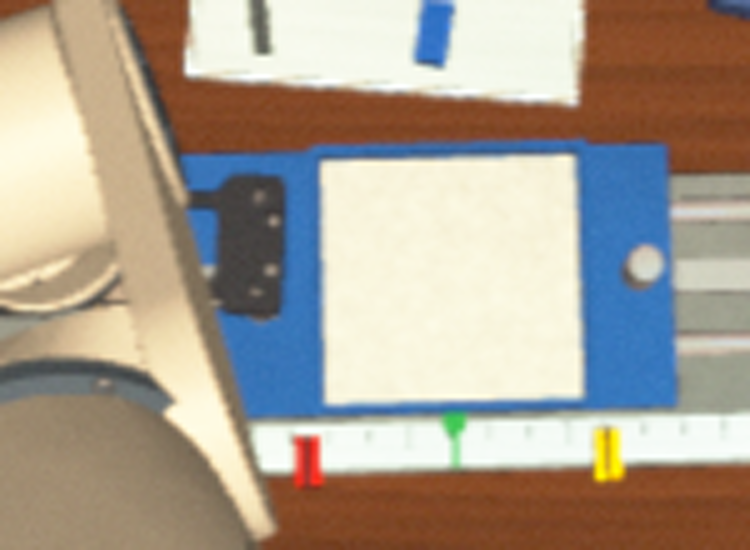

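```bash
python3 -m crank '0.02 -0.6 0 0 0 0 0.1;0.03 -1 0 0 0 0 0.1;0.03 -1 0 0 0 0 0.1;0.03 -1 0 0 0 0 0.1;0.03 -1 0 0 0 0 0.1;0.03 -1.1 0 0 0 0 0.1;0.03 -1.1 0 0 0 0 0.1;0.02 -1 0 0 0 0 0.1;0 0 0 0 0 0 0.1;0 0 0 0 0 0 0.1'
cat >> h.py <<'E'
def marks(c,fn=None):
    "subpixel column of pointer / clips by colour; rail-y distances"
    out={}
    hsv=cv2.cvtColor(c['frame'],cv2.COLOR_RGB2HSV)
    R=cv2.Rodrigues(np.array(c['rvec'],float))[0]
    ry=np.array([-np.sin(np.radians(1.65)),np.cos(np.radians(1.65))])
    for n,lo,hi in[('green',(45,60,60),(85,255,255)),('yel',(22,120,120),(35,255,255)),('red',(0,150,100),(6,255,255))]:
        s=seg(c,lo,hi,(200,300,415,335))
        if s:
            a,ce,m=max(s,key=lambda q:q[0]);p=ray(c,*ce,.018);out[n]=p[:2]@ry;print(n,a,ce.round(2),p[:2].round(4))
    for n in('yel','red'):
        if n in out and 'green' in out: print('pointer to',n,round((out[n]-out['green'])*1000,1),'mm')
    if fn:
        a=c['frame'][240:340,220:380];cv2.imwrite('pics/'+fn,cv2.cvtColor(cv2.resize(a,None,fx=5,fy=5,interpolation=cv2.INTER_CUBIC),cv2.COLOR_RGB2BGR))
E
python3 - <<'E'
from h import *
st();c=snap('top');marks(c,'k3.png')
E
```

```text
time: 8.5
ee_pos: [0.4699, 0.0986, 0.2606]
tool_rot: [0.011, 1.0, -0.001, -0.0]
contact_force: [0.9, -6.1, -0.1]
opening: 0.0177
t 8.5 tcp [0.4699 0.0986 0.2606] tip dir [-0.    -0.001 -1.   ] jaw 88.75 F [ 0.9 -6.1 -0.1] op 0.0177 q [ 0.2   0.33  2.06 -0.    0.75 -1.34]
green 25 [342.28 314.56] [ 0.3961 -0.0742]
yel 40 [340.7  321.25] [ 0.3794 -0.07  ]
pointer to yel 4.6 mm
```

View pics/k3.png

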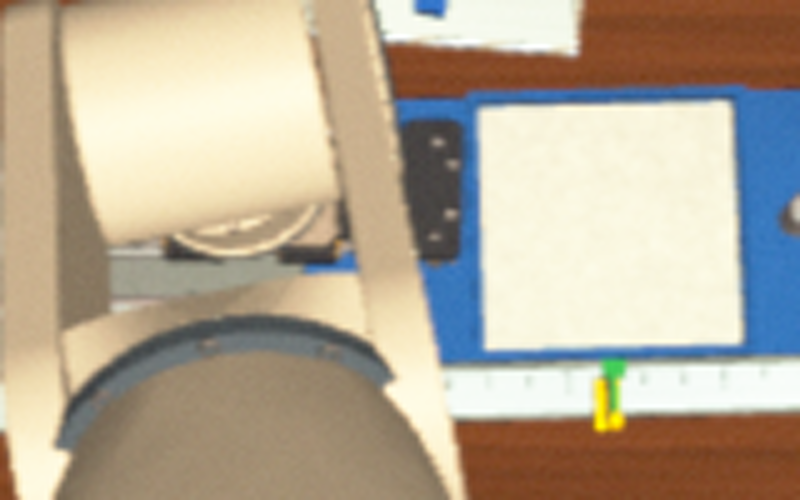

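```bash
python3 -m crank '-0.01 0.25 0 0 0 0 0.1;-0.01 0.25 0 0 0 0 0.1;0 0 0 0 0 0 0.1;0 0 0 0 0 0 0.1'
python3 - <<'E'
from h import *
st();c=snap('top');marks(c,'k4.png')
E
```

```text
time: 8.95
ee_pos: [0.4696, 0.104, 0.2607]
tool_rot: [0.01, 1.0, -0.001, -0.0]
contact_force: [1.5, -6.0, -0.3]
opening: 0.0171
t 8.95 tcp [0.4696 0.104  0.2607] tip dir [-0.    -0.001 -1.   ] jaw 88.82 F [ 1.5 -6.  -0.3] op 0.0171 q [ 0.22  0.33  2.06 -0.    0.75 -1.33]
green 20 [339.9  313.55] [ 0.3986 -0.0681]
yel 40 [341.3  321.25] [ 0.3794 -0.0715]
pointer to yel -2.8 mm
```

View pics/k4.png

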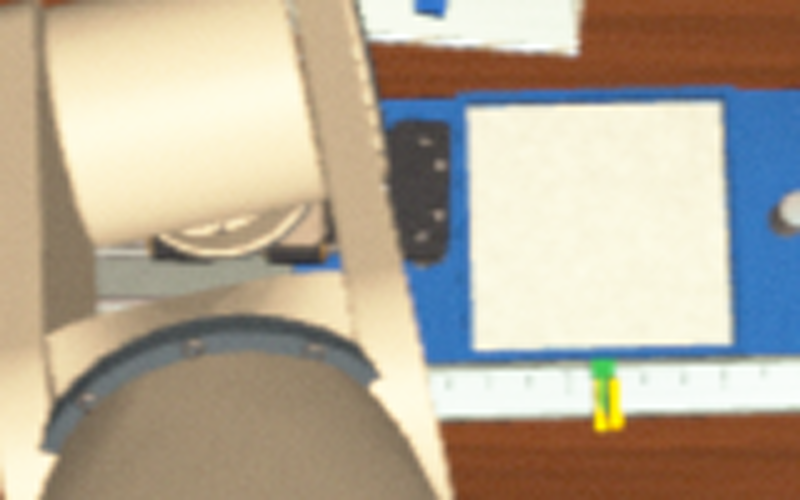

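```bash
python3 -m crank '0 -0.1 0 0 0 0 0.1;0.91 -0.08 0 0 0 -0.14 0.1;0.89 -0.21 0 0 0 -0.14 0.1;0.85 -0.33 0 0 0 -0.14 0.1;0.79 -0.44 0 0 0 -0.14 0.1'
python3 -m crank '0.72 -0.55 0 0 0 -0.14 0.1;0.64 -0.65 0 0 0 -0.14 0.1;0.54 -0.73 0 0 0 -0.14 0.1;0.44 -0.80 0 0 0 -0.14 0.1;0.32 -0.85 0 0 0 -0.14 0.1;0.05 -0.15 0 0 0 -0.03 0.1;0 0 0 0 0 0 0.1'
python3 - <<'E'
from h import *
st();c=snap('top');marks(c,'k5.png')
E
```

```text
time: 9.5
ee_pos: [0.5037, 0.0926, 0.2606]
tool_rot: [0.289, 0.957, -0.001, -0.001]
contact_force: [-3.9, -3.7, 3.2]
opening: 0.0169
time: 10.2
ee_pos: [0.5301, 0.0557, 0.2607]
tool_rot: [0.61, 0.792, -0.001, -0.002]
contact_force: [-5.6, 2.9, 6.2]
opening: 0.0171
t 10.2 tcp [0.5301 0.0557 0.2607] tip dir [-0.003  0.001 -1.   ] jaw 14.8 F [-5.6  2.9  6.2] op 0.0171 q [ 0.1   0.4   1.95  0.    0.8  -0.16]
green 15 [340.2  313.07] [ 0.3999 -0.0689]
yel 24 [342.46 320.12] [ 0.3822 -0.0745]
pointer to yel -5.1 mm
```

View pics/k5.png

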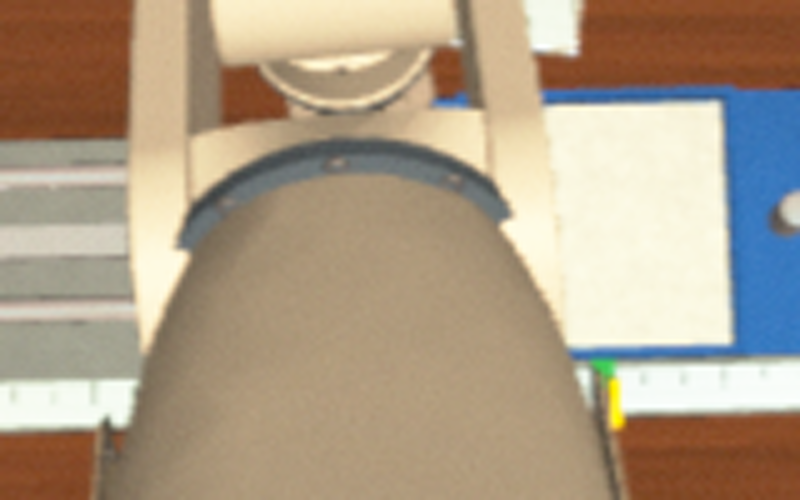

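```bash
python3 -m crank '0 0 0 0 0 0 0.5;0 0 0 0 0 0 0.5;0 0 0 0 0 0 0.5;0 0 2 0 0 0 0.5;0 0 3 0 0 0 0.5;-0.5 2 4 0 0 0 0.5;-1 4 3 0 0 0 0.5;-1 4.5 1 0 0 0 0.5;-1 4.5 0 0 0 0 0.5;-1 4.5 0 0 0 0 0.5'
python3 -m crank '-1 4.5 0 0 0 0 0.5;-1 4.5 0 0 0 0 0.5;0 2 0 0 0 0 0.5;0 0 0 0 0 0 0.5'
python3 - <<'E'
from h import *
st();c=snap('top');marks(c,'k6.png')
a=c['frame'][190:255,250:350];cv2.imwrite('pics/k6b.png',cv2.cvtColor(cv2.resize(a,None,fx=8,fy=8,interpolation=cv2.INTER_CUBIC),cv2.COLOR_RGB2BGR))
s=snap('scene')
a=s['frame'][190:350,220:420];cv2.imwrite('pics/k6s.png',cv2.cvtColor(cv2.resize(a,(750,600),interpolation=cv2.INTER_CUBIC),cv2.COLOR_RGB2BGR))
P=cloud(c)
for a,ce,m in seg(c,(18,100,110),(32,255,255),(255,195,345,255)):
    ys,xs=np.where(m);r=cv2.minAreaRect(np.float32([ray(c,u,v,.013)[:2] for u,v in zip(xs,ys)])*1000)
    print('brass',a,ce.round(2),ray(c,*ce,.013)[:3].round(4),r,P[int(ce[1]),int(ce[0])].round(4))
for a,ce,m in seg(s,(18,100,110),(32,255,255),(250,255,380,330)):
    print('brass scene',a,ce.round(2),ray(s,*ce,.011)[:3].round(4))
for x in ['pointer','brass0','tray','clamp_knob','clamp_pivot','push_post']:
  for cam,cc in [('top',c),('scene',s)]:
    print(x,cam,[(round(q['score'],2),q['centre']) for q in models.landmark_of(x,cam)[:4]])
E
```

```text
time: 11.25
ee_pos: [0.4857, 0.2511, 0.391]
tool_rot: [0.609, 0.793, 0.001, 0.0]
contact_force: [0.2, -0.2, 0.0]
opening: 0.046
time: 11.65
ee_pos: [0.4659, 0.3617, 0.39]
tool_rot: [0.608, 0.794, 0.0, 0.0]
contact_force: [0.5, 0.5, -0.9]
opening: 0.0459
t 11.65 tcp [0.4659 0.3617 0.39  ] tip dir [ 0.001  0.    -1.   ] jaw 15.12 F [ 0.5  0.5 -0.9] op 0.0459 q [0.66 0.31 1.73 0.   1.1  0.39]
green 19 [340.   313.47] [ 0.3988 -0.0684]
yel 40 [341.3  321.25] [ 0.3794 -0.0715]
red 48 [281.27 322.83] [0.3749 0.0801]
pointer to yel -2.6 mm
pointer to red 149.2 mm
brass 63 [290.41 212.83] [0.6625 0.0603 0.013 ] ((662.2059936523438, 60.3161506652832), (10.837258338928223, 39.014190673828125), 84.50470733642578) [0.6652 0.0615 0.0111]
brass 62 [307.66 213.9 ] [0.6598 0.0147 0.013 ] ((659.4828491210938, 14.755853652954102), (10.926959037780762, 40.200706481933594), 76.55209350585938) [0.662  0.0164 0.014 ]
brass scene 74 [356.49 282.27] [0.6664 0.059  0.011 ]
brass scene 75 [340.27 288.97] [0.6632 0.0134 0.011 ]
brass scene 141 [269.37 304.91] [ 0.6138 -0.147   0.011 ]
pointer top [(0.73, [340.1, 319.8])]
pointer scene [(0.67, [250.4, 236.9])]
brass0 top [(0.61, [310.4, 214.3]), (0.59, [290.6, 212.5]), (0.47, [234.8, 218.5])]
brass0 scene [(0.52, [357.6, 282.3]), (0.52, [358.2, 267.0]), (0.43, [338.3, 290.0])]
tray top [(0.82, [336.0, 281.8])]
tray scene [(0.67, [269.6, 252.3])]
clamp_knob top [(0.72, [290.0, 256.3])]
clamp_knob scene [(0.66, [356.9, 266.9]), (0.48, [317.8, 226.1])]
clamp_pivot top [(0.77, [294.0, 286.0]), (0.48, [379.3, 279.4])]
clamp_pivot scene [(0.6, [298.7, 232.0]), (0.47, [248.2, 237.2]), (0.34, [355.1, 266.2])]
push_post top [(0.85, [378.0, 281.0])]
push_post scene [(0.87, [233.3, 248.3])]
```

View pics/k6.png

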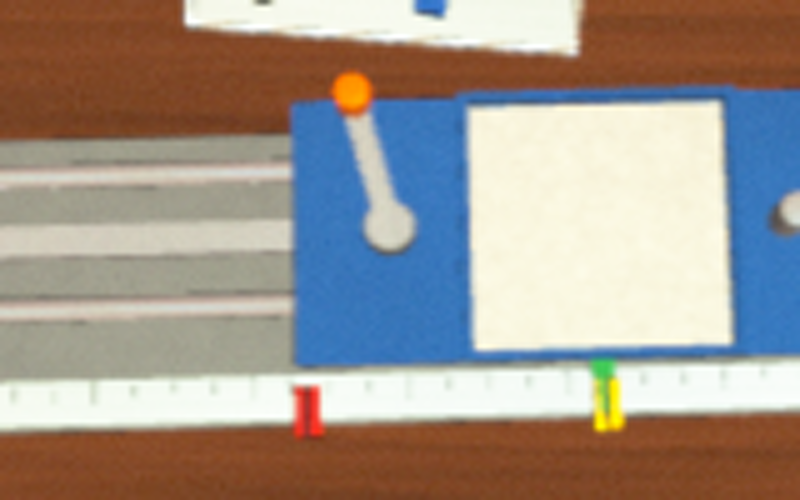

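View pics/k6b.png

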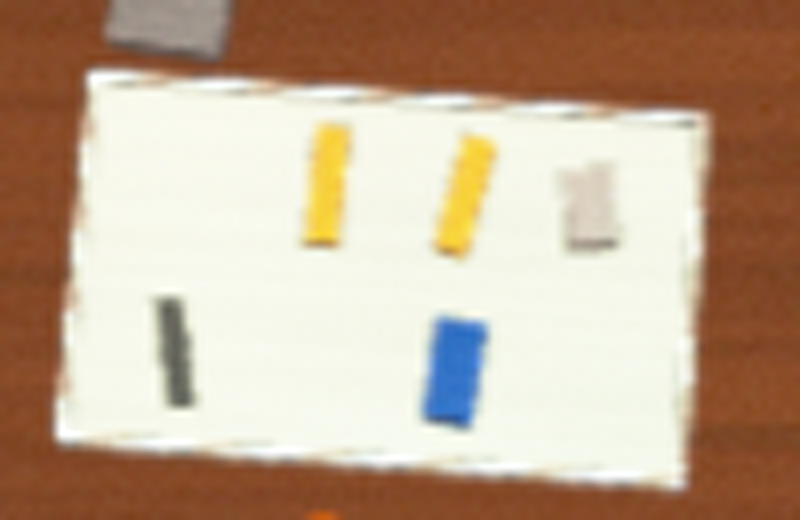

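View pics/k6s.png

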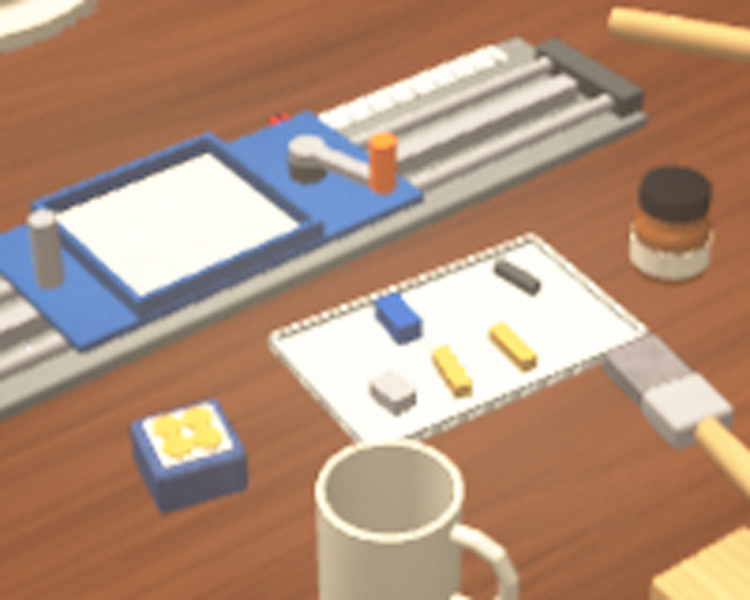

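```bash
cat >> h.py <<'E'
def traychk(c):
    hsv=cv2.cvtColor(c['frame'],cv2.COLOR_RGB2HSV)
    m=cv2.inRange(hsv,np.array((0,0,190)),np.array((40,60,255)))
    m[:262]=0;m[306:]=0;m[:,:200]=0;m[:,415:]=0
    n,l,s,ce=cv2.connectedComponentsWithStats(m);i=1+np.argmax(s[1:,4])
    pts=np.argwhere(l==i)[:,::-1]
    W=np.float32([ray(c,u,v,.042)[:2] for u,v in pts])*1000
    r=cv2.minAreaRect(W);ctr=W.mean(0)/1000;print('floor',s[i],ctr.round(4),r)
    return ctr
E
python3 - <<'E'
from h import *
c=snap('top');t=traychk(c)
hsv=cv2.cvtColor(c['frame'],cv2.COLOR_RGB2HSV)
a=c['frame'][305:330,328:356];cv2.imwrite('pics/z2.png',cv2.cvtColor(cv2.resize(a,None,fx=25,fy=24,interpolation=cv2.INTER_NEAREST),cv2.COLOR_RGB2BGR))
th=np.radians(1.65)
print('pointer by tray',t+np.array([np.cos(th),np.sin(th)])*-.091, 'clips',ray(c,341.15,320.6,.02)[:2],ray(c,281.27,322.8,.02)[:2])
# rail direction via red->yellow clips
d=ray(c,281.27,322.8,.02)-ray(c,341.15,320.6,.02);print(np.degrees(np.arctan2(-d[0],d[1])))
P=cloud(c);print(P[311:318,338:343,2].round(3))
E
```

```text
floor [ 314  262   52   44 2236] [ 0.4724 -0.0656] ((472.77484130859375, -65.96476745605469), (108.57807922363281, 128.08383178710938), 0.2545132637023926)
pointer by tray [ 0.38143262 -0.06822824] clips [ 0.38090731 -0.07102297] [0.37489151 0.0800364 ]
2.280544199617556
[[0.05  0.054 0.048 0.046 0.047]
 [0.039 0.037 0.042 0.039 0.04 ]
 [0.038 0.033 0.039 0.039 0.039]
 [0.037 0.04  0.036 0.036 0.037]
 [0.037 0.04  0.034 0.036 0.036]
 [0.021 0.027 0.032 0.024 0.019]
 [0.021 0.022 0.042 0.023 0.019]]
```

View pics/z2.png

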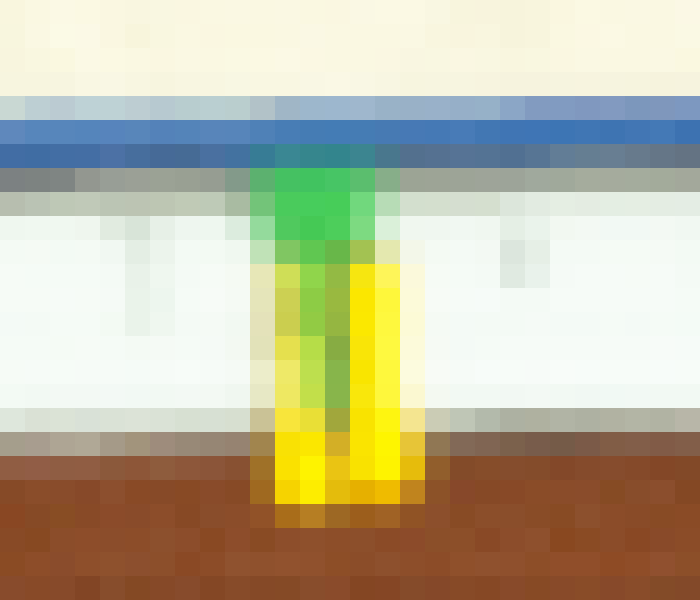

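```bash
python3 -m crank '0.8 -3.8 0 0 0 0.026 0.5;0.8 -3.8 0 0 0 0 0.5;0.8 -3.8 0 0 0 0 0.5;0.8 -3.8 0 0 0 0 0.5;0.8 -3.8 0 0 0 0 0.5;0.8 -3.8 0 0 0 0 0.5;0.8 -3.8 0 0 0 0 0.5;0.76 -3.9 0 0 0 0 0.5;0 0 -2 0 0 0 0.5;0 0 -3 0 0 0 0.5'
python3 -m crank '0 0 -3 0 0 0 0.5;0 0 -2 0 0 0 0.5;0 0 -1.5 0 0 0 0.5;0 0 -1 0 0 0 0.5;0 0 -0.4 0 0 0 0.5;0 0 0 0 0 0 0.5;0 0 0 0 0 0 0.1;0 0 0 0 0 0 0.1;0 0 0 0 0 0 0.1;0 0 0 0 0 0 0.1';python3 -m crank '0 0 0 0 0 0 0.1;0 0 0 0 0 0 0.1';  python3 -c "from h import *;st()"
```

```text
time: 13.4
ee_pos: [0.5307, 0.0532, 0.3411]
tool_rot: [0.6, 0.8, 0.001, 0.002]
contact_force: [-0.1, 0.1, -1.2]
opening: 0.0456
time: 14.4
ee_pos: [0.5298, 0.0545, 0.2615]
tool_rot: [0.599, 0.801, 0.0, 0.0]
contact_force: [0.5, -0.8, 3.3]
opening: 0.0173
time: 14.6
ee_pos: [0.5298, 0.0545, 0.2614]
tool_rot: [0.599, 0.801, 0.0, 0.0]
contact_force: [-1.2, -0.7, 5.5]
opening: 0.0171
t 14.6 tcp [0.5298 0.0545 0.2614] tip dir [ 0.  0. -1.] jaw 16.44 F [-1.2 -0.7  5.5] op 0.0171 q [ 0.1   0.4   1.95  0.    0.8  -0.19]
```

```bash
python3 -m crank '-0.32 0.85 0 0 0 0.14 0.1;-0.44 0.80 0 0 0 0.14 0.1;-0.54 0.73 0 0 0 0.14 0.1;-0.64 0.65 0 0 0 0.14 0.1'; python3 -m crank '-0.72 0.55 0 0 0 0.14 0.1;-0.79 0.44 0 0 0 0.14 0.1;-0.85 0.33 0 0 0 0.14 0.1;-0.89 0.21 0 0 0 0.14 0.1;-0.91 0.08 0 0 0 0.14 0.1;0 0 0 0 0 0 0.1;0 0 0 0 0 0 0.1'
python3 - <<'E'
from h import *
st();c=snap('top');marks(c);traychk(c)
E
python3 -m crank '0 -0.15 0 0 0 0 0.1;0.01 -0.15 0 0 0 0 0.1;0 0 0 0 0 0 0.1;0 0 0 0 0 0 0.1'
python3 - <<'E'
from h import *
st();c=snap('top');marks(c);traychk(c)
E
```

```text
time: 15.0
ee_pos: [0.5112, 0.0854, 0.2615]
tool_rot: [0.351, 0.936, 0.001, 0.001]
contact_force: [2.7, 1.3, -0.3]
opening: 0.017
time: 15.7
ee_pos: [0.4691, 0.1017, 0.2615]
tool_rot: [0.012, 1.0, 0.001, 0.001]
contact_force: [0.7, 7.3, 0.7]
opening: 0.0177
t 15.7 tcp [0.4691 0.1017 0.2615] tip dir [ 0.002  0.002 -1.   ] jaw 88.64 F [0.7 7.3 0.7] op 0.0177 q [ 0.21  0.33  2.06  0.    0.75 -1.34]
green 18 [340.78 313.17] [ 0.3996 -0.0704]
yel 46 [341.13 320.89] [ 0.3803 -0.0711]
pointer to yel -0.2 mm
floor [ 314  262   53   44 2241] [ 0.4723 -0.0669] ((472.7792663574219, -67.17793273925781), (108.57980346679688, 130.22633361816406), 0.2546844780445099)
time: 16.15
ee_pos: [0.4693, 0.0985, 0.2614]
tool_rot: [0.012, 1.0, 0.001, 0.001]
contact_force: [0.9, 5.2, 1.1]
opening: 0.0171
t 16.15 tcp [0.4693 0.0985 0.2614] tip dir [ 0.002  0.001 -1.   ] jaw 88.62 F [0.9 5.2 1.1] op 0.0171 q [ 0.2   0.33  2.06  0.    0.75 -1.34]
green 25 [342.08 314.64] [ 0.3959 -0.0737]
yel 46 [341.   320.89] [ 0.3803 -0.0708]
pointer to yel 3.3 mm
floor [ 316  262   52   44 2231] [ 0.4723 -0.0702] ((472.8359375, -70.89791107177734), (108.57976531982422, 127.95775604248047), 0.21679839491844177)
```

```bash
python3 -m crank '0 0.2 0 0 0 0 0.1;0 0 0 0 0 0 0.1;0 0 0 0 0 0 0.1'
python3 - <<'E'
from h import *
st();c=snap('top');marks(c);traychk(c)
E
```

```text
time: 16.5
ee_pos: [0.4693, 0.0997, 0.2613]
tool_rot: [0.012, 1.0, -0.0, 0.001]
contact_force: [3.3, -3.8, 2.2]
opening: 0.0171
t 16.5 tcp [0.4693 0.0997 0.2613] tip dir [ 0.001 -0.    -1.   ] jaw 88.67 F [ 3.3 -3.8  2.2] op 0.0171 q [ 0.21  0.33  2.06 -0.    0.75 -1.34]
green 19 [341.84 313.26] [ 0.3994 -0.0731]
yel 45 [341. 321.] [ 0.38   -0.0708]
pointer to yel 2.9 mm
floor [ 315  262   53   44 2244] [ 0.4723 -0.0697] ((472.7896423339844, -69.70258331298828), (108.58148193359375, 130.19686889648438), 0.2546844780445099)
```

Stuck in the friction band; a nudge more, then close.

```bash
python3 -m crank '0 0.12 0 0 0 0 0.1;0 0 0 0 0 0 0.1;0 0 0 0 0 0 0.1'
python3 - <<'E'
from h import *
st();c=snap('top');marks(c);traychk(c)
E
python3 -m crank '0.91 -0.08 0 0 0 -0.14 0.1;0.89 -0.21 0 0 0 -0.14 0.1;0.85 -0.33 0 0 0 -0.14 0.1;0.79 -0.44 0 0 0 -0.14 0.1'
python3 -c "
from h import *
st();c=snap('top');marks(c)"
python3 -m crank '0.72 -0.55 0 0 0 -0.14 0.1;0.64 -0.65 0 0 0 -0.14 0.1;0.54 -0.73 0 0 0 -0.14 0.1;0.44 -0.80 0 0 0 -0.14 0.1;0.32 -0.85 0 0 0 -0.14 0.1;0.06 -0.25 0 0 0 -0.04 0.1;0 0 0 0 0 0 0.1'
python3 -c "
from h import *
st()"
```

```text
time: 16.85
ee_pos: [0.4693, 0.1008, 0.2613]
tool_rot: [0.012, 1.0, -0.0, 0.001]
contact_force: [4.6, -5.5, 2.3]
opening: 0.0169
t 16.85 tcp [0.4693 0.1008 0.2613] tip dir [ 0.001 -0.001 -1.   ] jaw 88.66 F [ 4.6 -5.5  2.3] op 0.0169 q [ 0.21  0.33  2.06 -0.    0.75 -1.34]
green 18 [341.44 313.22] [ 0.3995 -0.0721]
yel 44 [341.   321.09] [ 0.3798 -0.0708]
pointer to yel 1.9 mm
floor [ 315  262   53   44 2241] [ 0.4724 -0.0687] ((472.7891845703125, -69.41383361816406), (108.57980346679688, 129.84617614746094), 0.2546844780445099)
time: 17.3
ee_pos: [0.5033, 0.09, 0.2612]
tool_rot: [0.29, 0.957, -0.001, -0.0]
contact_force: [-1.7, -6.6, 6.9]
opening: 0.0168
t 17.3 tcp [0.5033 0.09   0.2612] tip dir [-0.001 -0.001 -1.   ] jaw 56.27 F [-1.7 -6.6  6.9] op 0.0168 q [ 0.17  0.37  1.99 -0.    0.78 -0.81]
green 17 [341.35 313.12] [ 0.3997 -0.0718]
yel 46 [341.04 321.04] [ 0.3799 -0.0709]
pointer to yel 1.5 mm
time: 18.05
ee_pos: [0.5301, 0.0517, 0.2614]
tool_rot: [0.615, 0.788, -0.0, -0.0]
contact_force: [-2.3, -3.9, 8.7]
opening: 0.0173
t 18.05 tcp [0.5301 0.0517 0.2614] tip dir [-0.001 -0.    -1.   ] jaw 14.04 F [-2.3 -3.9  8.7] op 0.0173 q [ 0.09  0.4   1.95 -0.    0.8  -0.15]
```

```bash
python3 -m crank '0 0 0 0 0 0 0.5;0 0 0 0 0 0 0.5;0 0 0 0 0 0 0.5;0 0 2 0 0 0 0.5;0 0 3 0 0 0 0.5;0 2 3 0 0 0.12 0.6;0 4 2 0 0 0.12 0.6;0 4.5 0 0 0 0.12 0.6;0 4.5 0 0 0 0.12 0.6;0 4.5 0 0 0 0.12 0.6'
python3 -m crank '0 4.5 0 0 0 0.12 0.6;0 4.5 0 0 0 0.12 0.6;0 0 0 0 0 0.12 0.6;0 0 0 0 0 0.12 0.6;0 0 0 0 0 0.1 0.6;0 0 0 0 0 0.05 0.6'
python3 - <<'E'
from h import *
st();c=snap('top');marks(c,'k7.png');t=traychk(c);s=snap('scene')
print('pointer y by tray',t[1]-.0026)
for a,ce,m in seg(c,(18,100,110),(32,255,255),(255,195,345,255)):
    ys,xs=np.where(m);r=cv2.minAreaRect(np.float32([ray(c,u,v,.013)[:2] for u,v in zip(xs,ys)])*1000)
    print('brass',a,ce.round(2),ray(c,*ce,.013)[:3].round(4),r)
for a,ce,m in seg(s,(18,100,110),(32,255,255),(250,255,380,330)):
    print('brass scene',a,ce.round(2),ray(s,*ce,.011)[:3].round(4))
k=[x for x in seg(c,(8,150,150),(20,255,255),(270,240,310,275))]; print([ (x[0],ray(c,*x[1],.09).round(4)) for x in k])
E
```

```text
time: 19.05
ee_pos: [0.53, 0.249, 0.3613]
tool_rot: [0.352, 0.936, 0.0, 0.0]
contact_force: [1.1, -0.1, -0.3]
opening: 0.0551
time: 19.65
ee_pos: [0.5301, 0.3375, 0.3606]
tool_rot: [0.045, 0.999, -0.0, -0.0]
contact_force: [-0.3, -0.0, -0.7]
opening: 0.0557
t 19.65 tcp [0.5301 0.3375 0.3606] tip dir [-0.001 -0.    -1.   ] jaw 84.88 F [-0.3 -0.  -0.7] op 0.0557 q [ 0.56  0.4   1.67  0.    1.07 -0.92]
green 17 [341.35 313.12] [ 0.3997 -0.0718]
yel 44 [341.02 321.16] [ 0.3796 -0.0708]
red 47 [281.28 322.74] [0.3751 0.0801]
pointer to yel 1.6 mm
pointer to red 152.6 mm
floor [ 315  262   52   44 2226] [ 0.4724 -0.0681] ((472.7852783203125, -68.49752807617188), (108.57972717285156, 128.04571533203125), 0.2545132637023926)
pointer y by tray -0.07072794
brass 63 [290.41 212.83] [0.6625 0.0603 0.013 ] ((662.2059936523438, 60.3161506652832), (10.837258338928223, 39.014190673828125), 84.50470733642578)
brass 63 [307.6 214. ] [0.6595 0.0148 0.013 ] ((659.4828491210938, 14.755853652954102), (10.926959037780762, 40.200706481933594), 76.55209350585938)
brass scene 75 [356.53 282.27] [0.6664 0.0591 0.011 ]
brass scene 73 [340.23 288.82] [0.6627 0.0137 0.011 ]
brass scene 141 [269.37 304.91] [ 0.6138 -0.147   0.011 ]
[(60, array([0.5295, 0.0545, 0.09  ]))]
```

View pics/k7.png

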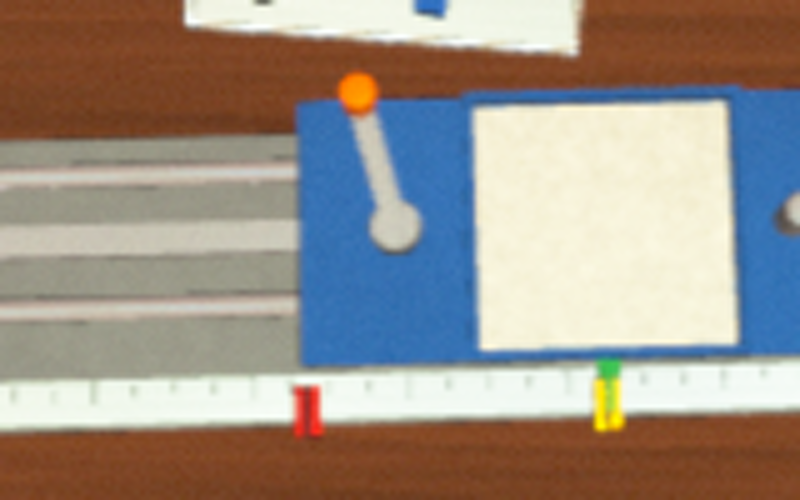

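```bash
python3 -m crank '1.67 -3.47 0 0 0 0 0.3;1.67 -3.47 0 0 0 0 0.3;1.67 -3.47 0 0 0 0 0.3;1.67 -3.47 0 0 0 0 0.3;1.67 -3.47 0 0 0 0 0.3;1.67 -3.47 0 0 0 0 0.3;1.67 -3.47 -1 0 0 0 0.3;1.65 -3.46 -2 0 0 0 0.3;0 0 -3 0 0 0 0.3;0 0 -3 0 0 0 0.3'
python3 -m crank '0 0 -2 0 0 0 0.3;0 0 -1.5 0 0 0 0.3;0 0 0 0 0 0 0.3'
python3 - <<'E'
from h import *
st();s=snap('scene')
a=s['frame'][190:350,220:420];cv2.imwrite('pics/b1.png',cv2.cvtColor(cv2.resize(a,(750,600),interpolation=cv2.INTER_CUBIC),cv2.COLOR_RGB2BGR))
E
```

```text
time: 20.75
ee_pos: [0.6643, 0.0582, 0.2703]
tool_rot: [0.049, 0.999, 0.0, 0.0]
contact_force: [0.1, -0.1, -0.2]
opening: 0.0276
time: 21.05
ee_pos: [0.663, 0.0597, 0.2339]
tool_rot: [0.047, 0.999, -0.0, -0.002]
contact_force: [-0.4, -0.3, -0.4]
opening: 0.0274
t 21.05 tcp [0.663  0.0597 0.2339] tip dir [-0.004 -0.    -1.   ] jaw 84.57 F [-0.4 -0.3 -0.4] op 0.0274 q [ 0.09  0.6   1.66  0.    0.89 -1.39]
```

View pics/b1.png

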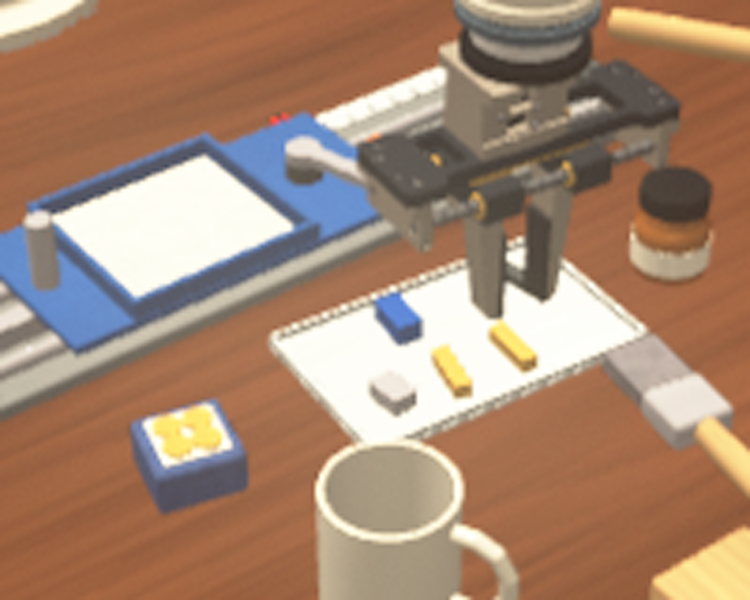

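```bash
python3 -m crank '0 0 -1.5 0 0 0 0.3;0 0 -1.3 0 0 0 0.3;0 0 -1 0 0 0 0.3;0 0 0 0 0 0 0.3;0 0 0 0 0 0 0.3;0 0 0 0 0 0 0.3'
python3 - <<'E'
from h import *
st();s=snap('scene')
a=s['frame'][230:330,260:420];cv2.imwrite('pics/b2.png',cv2.cvtColor(cv2.resize(a,None,fx=5,fy=5,interpolation=cv2.INTER_CUBIC),cv2.COLOR_RGB2BGR))
E
```

```text
time: 21.7
ee_pos: [0.6641, 0.0597, 0.1985]
tool_rot: [0.047, 0.999, 0.0, 0.0]
contact_force: [0.7, 0.5, 0.1]
opening: 0.0278
t 21.7 tcp [0.6641 0.0597 0.1985] tip dir [ 0.001  0.    -1.   ] jaw 84.62 F [0.7 0.5 0.1] op 0.0278 q [ 0.09  0.65  1.67  0.    0.82 -1.39]
```

View pics/b2.png

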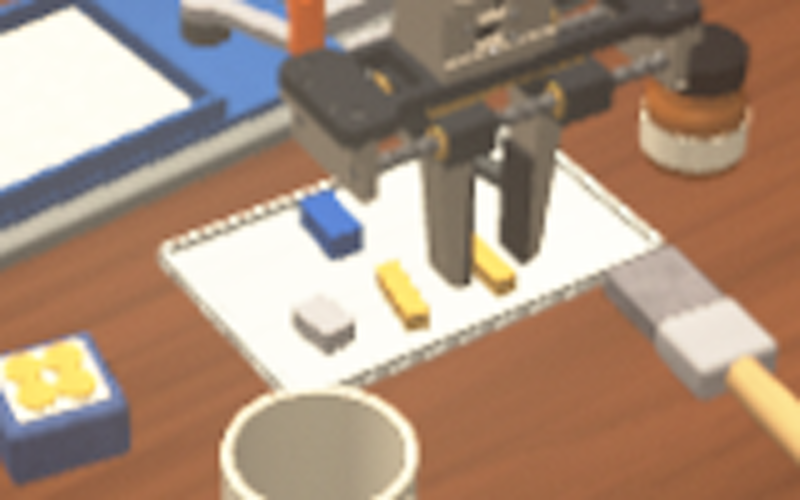

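Fingers straddle the blank nicely. Close and lift.

```bash
python3 -m crank '0 0 -0.2 0 0 0 0;0 0 0 0 0 0 0;0 0 0 0 0 0 0;0 0 0 0 0 0 0;0 0 0 0 0 0 0;0 0 2 0 0 0 0;0 0 3 0 0 0 0;0 0 3 0 0 0 0;0 0 1 0 0 0 0'
python3 - <<'E'
from h import *
st();s=snap('scene')
a=s['frame'][210:330,260:420];cv2.imwrite('pics/b3.png',cv2.cvtColor(cv2.resize(a,None,fx=5,fy=5,interpolation=cv2.INTER_CUBIC),cv2.COLOR_RGB2BGR))
E
```

```text
time: 22.65
ee_pos: [0.6648, 0.0598, 0.2892]
tool_rot: [0.047, 0.999, 0.0, 0.002]
contact_force: [0.2, -0.3, 0.6]
opening: 0.0112
t 22.65 tcp [0.6648 0.0598 0.2892] tip dir [ 0.004  0.    -1.   ] jaw 84.63 F [ 0.2 -0.3  0.6] op 0.0112 q [ 0.09  0.53  1.63 -0.    0.97 -1.39]
```

View pics/b3.png

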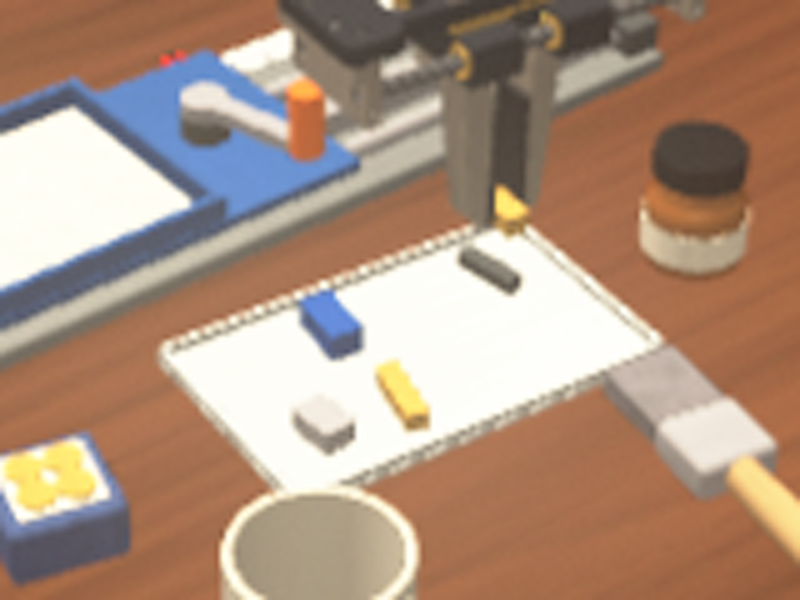

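```bash
python3 -m crank '0 -1 2 0 0 0 0;-3.2 -1.5 0 0 0 0 0;-3.2 -1.5 0 0 0 0 0;-3.2 -1.5 0 0 0 0 0;-3.2 -1.5 0 0 0 0 0;-3.2 -1.5 0 0 0 0 0;-3.2 -1.5 -2 0 0 0 0;0 0 -2 0 0 0 0;0 0 0 0 0 0 0'
python3 - <<'E'
from h import *
st();s=snap('scene')
a=s['frame'][190:310,220:380];cv2.imwrite('pics/b4.png',cv2.cvtColor(cv2.resize(a,None,fx=5,fy=5,interpolation=cv2.INTER_CUBIC),cv2.COLOR_RGB2BGR))
E
```

```text
time: 23.6
ee_pos: [0.4698, -0.0406, 0.2636]
tool_rot: [0.047, 0.999, 0.0, -0.002]
contact_force: [-0.3, -0.2, -0.7]
opening: 0.0117
t 23.6 tcp [ 0.4698 -0.0406  0.2636] tip dir [-0.005  0.    -1.   ] jaw 84.57 F [-0.3 -0.2 -0.7] op 0.0117 q [-0.09  0.32  2.07  0.    0.76 -1.57]
```

View pics/b4.png

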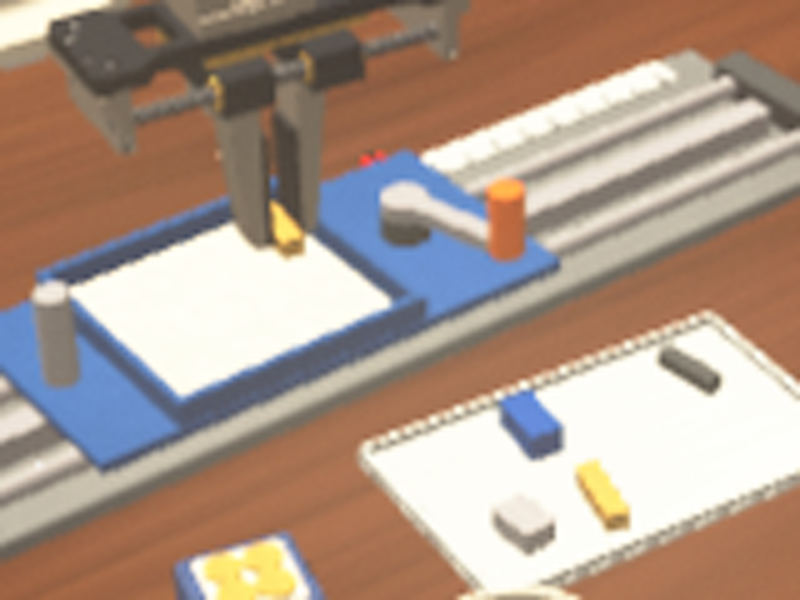

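```bash
python3 -m crank '0 0 -1.2 0 0 0 0;0 0 -0.7 0 0 0 0;0 0 -0.5 0 0 0 0;0 0 -0.1 0 0 0 0;0 0 0 0 0 0 0;0 0 0 0 0 0 0.3;0 0 0 0 0 0 0.3;0 0 0 0 0 0 0.3'
python3 -c "from h import *;st()"
python3 -m crank '0 0 1.5 0 0 0 0.3;0 0 3 0 0 0 0.3;0 0 3 0 0 0 0.3;0 0 0 0 0 0 0.3'
python3 - <<'E'
from h import *
st();s=snap('scene')
a=s['frame'][190:350,220:420];cv2.imwrite('pics/b5.png',cv2.cvtColor(cv2.resize(a,(750,600),interpolation=cv2.INTER_CUBIC),cv2.COLOR_RGB2BGR))
for a,ce,m in seg(s,(18,100,110),(32,255,255),(220,200,380,330)):
    print('brass scene',a,ce.round(2),ray(s,*ce,.011)[:3].round(4),ray(s,*ce,.05)[:3].round(4))
E
```

```text
time: 24.45
ee_pos: [0.4719, -0.0403, 0.2414]
tool_rot: [0.047, 0.999, -0.0, 0.0]
contact_force: [-0.2, 0.4, 0.2]
opening: 0.0278
t 24.45 tcp [ 0.4719 -0.0403  0.2414] tip dir [ 0.001 -0.    -1.   ] jaw 84.62 F [-0.2  0.4  0.2] op 0.0278 q [-0.09  0.36  2.08 -0.    0.7  -1.57]
time: 24.85
ee_pos: [0.4731, -0.0404, 0.3196]
tool_rot: [0.047, 0.999, -0.0, 0.003]
contact_force: [-0.1, -0.2, -0.1]
opening: 0.0277
t 24.85 tcp [ 0.4731 -0.0404  0.3196] tip dir [ 0.006 -0.001 -1.   ] jaw 84.62 F [-0.1 -0.2 -0.1] op 0.0277 q [-0.09  0.23  2.03  0.    0.88 -1.57]
brass scene 9 [320.78 227.44] [0.4253 0.1298 0.011 ] [0.4742 0.0948 0.05  ]
brass scene 61 [276.11 244.84] [ 0.424  -0.0122  0.011 ] [ 0.4729 -0.0399  0.05  ]
brass scene 77 [340.34 288.96] [0.6633 0.0136 0.011 ] [ 0.6998 -0.0155  0.05  ]
brass scene 142 [269.43 304.91] [ 0.6138 -0.1469  0.011 ] [ 0.653  -0.1677  0.05  ]
```

View pics/b5.png

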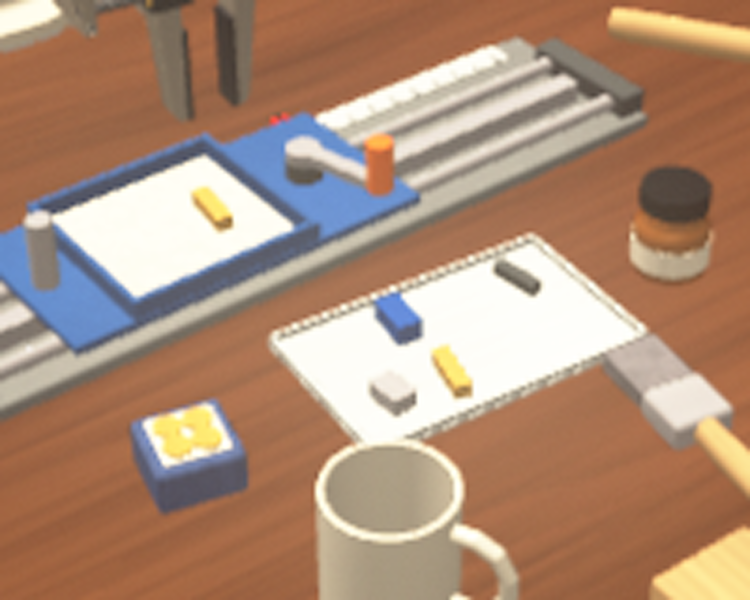

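```bash
python3 -m crank '3.02 0.94 0 0 0 -0.14 0.22;3.02 0.94 0 0 0 0 0.22;3.02 0.94 0 0 0 0 0.22;3.02 0.94 0 0 0 0 0.22;3.02 0.94 -1 0 0 0 0.22;3 0.93 -3 0 0 0 0.22;0 0 -3 0 0 0 0.22;0 0 -1.5 0 0 0 0.22;0 0 0 0 0 0 0.22;0 0 0 0 0 0 0.22'
python3 - <<'E'
from h import *
st();s=snap('scene')
a=s['frame'][230:330,260:420];cv2.imwrite('pics/b6.png',cv2.cvtColor(cv2.resize(a,None,fx=5,fy=5,interpolation=cv2.INTER_CUBIC),cv2.COLOR_RGB2BGR))
for a,ce,m in seg(s,(18,100,110),(32,255,255),(220,200,380,330)):
    print('brass scene',a,ce.round(2),ray(s,*ce,.011)[:3].round(4))
E
```

```text
time: 25.9
ee_pos: [0.6524, 0.0158, 0.2312]
tool_rot: [0.117, 0.993, -0.0, -0.0]
contact_force: [-0.3, -0.1, -0.3]
opening: 0.0201
t 25.9 tcp [0.6524 0.0158 0.2312] tip dir [-0.001 -0.    -1.   ] jaw 76.59 F [-0.3 -0.1 -0.3] op 0.0201 q [ 0.02  0.59  1.69 -0.    0.86 -1.31]
brass scene 8 [352.25 225.5 ] [0.4685 0.2052 0.011 ]
brass scene 65 [276.31 245.12] [ 0.4254 -0.0125  0.011 ]
brass scene 4 [334.  240.5] [0.4969 0.1209 0.011 ]
brass scene 6 [350.17 242.67] [0.5299 0.1489 0.011 ]
brass scene 13 [326.69 248.15] [0.5136 0.0848 0.011 ]
brass scene 77 [340.34 288.96] [0.6633 0.0136 0.011 ]
brass scene 142 [269.43 304.91] [ 0.6138 -0.1469  0.011 ]
```

View pics/b6.png

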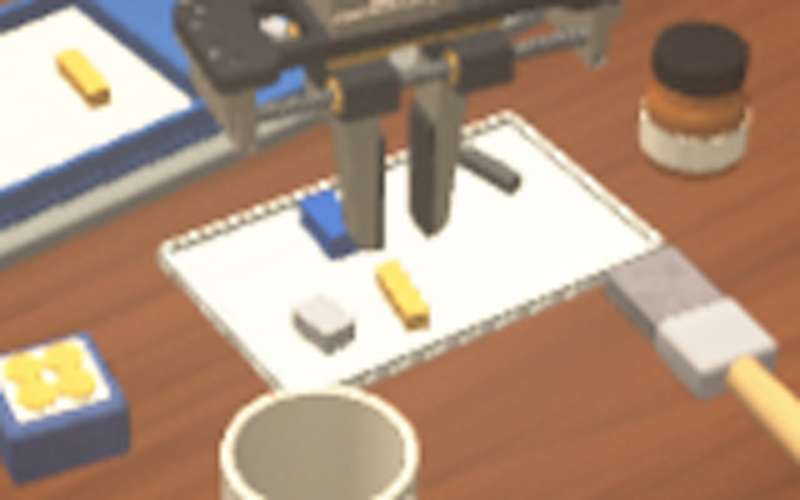

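```bash
python3 -m crank '0.1 0 -1.2 0 0 0 0.22;0 0 -1.1 0 0 0 0.22;0 0 -1.1 0 0 0 0.22;0 0 0 0 0 0 0.22;0 0 0 0 0 0 0.22'
python3 - <<'E'
from h import *
st();s=snap('scene')
a=s['frame'][230:330,260:420];cv2.imwrite('pics/b7.png',cv2.cvtColor(cv2.resize(a,None,fx=5,fy=5,interpolation=cv2.INTER_CUBIC),cv2.COLOR_RGB2BGR))
E
```

```text
time: 26.45
ee_pos: [0.6536, 0.016, 0.1965]
tool_rot: [0.117, 0.993, -0.0, -0.001]
contact_force: [-0.1, 1.3, 0.3]
opening: 0.0202
t 26.45 tcp [0.6536 0.016  0.1965] tip dir [-0.001 -0.    -1.   ] jaw 76.6 F [-0.1  1.3  0.3] op 0.0202 q [ 0.02  0.64  1.7   0.    0.81 -1.31]
```

View pics/b7.png

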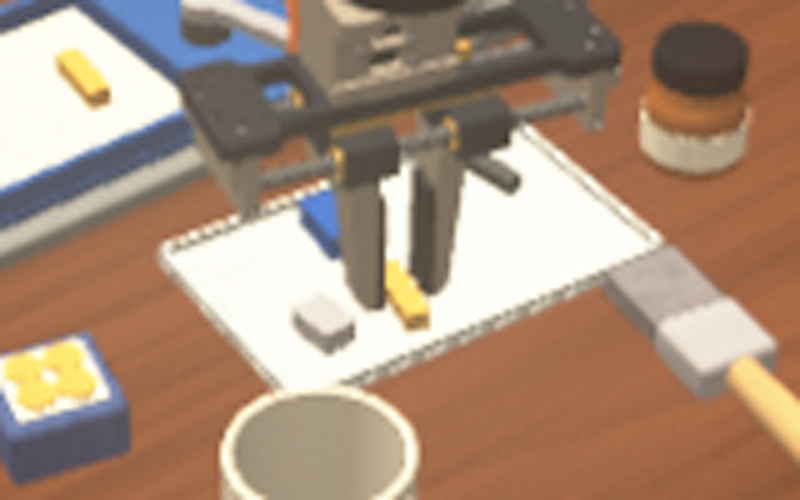

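Straddled. Close, lift.

```bash
python3 -m crank '0 0 0 0 0 0 0;0 0 0 0 0 0 0;0 0 0 0 0 0 0;0 0 0 0 0 0 0;0 0 2 0 0 0 0;0 0 3 0 0 0 0;0 0 4 0 0 0 0;0 0 2.4 0 0 0 0;0 0 0 0 0 0 0'
python3 - <<'E'
from h import *
st();s=snap('scene')
a=s['frame'][210:330,260:420];cv2.imwrite('pics/b8.png',cv2.cvtColor(cv2.resize(a,None,fx=5,fy=5,interpolation=cv2.INTER_CUBIC),cv2.COLOR_RGB2BGR))
E
```

```text
time: 27.4
ee_pos: [0.6551, 0.016, 0.3152]
tool_rot: [0.117, 0.993, 0.0, 0.003]
contact_force: [0.6, 0.2, 0.0]
opening: 0.0116
t 27.4 tcp [0.6551 0.016  0.3152] tip dir [ 0.006  0.    -1.   ] jaw 76.6 F [0.6 0.2 0. ] op 0.0116 q [ 0.02  0.49  1.64 -0.    1.01 -1.31]
```

View pics/b8.png

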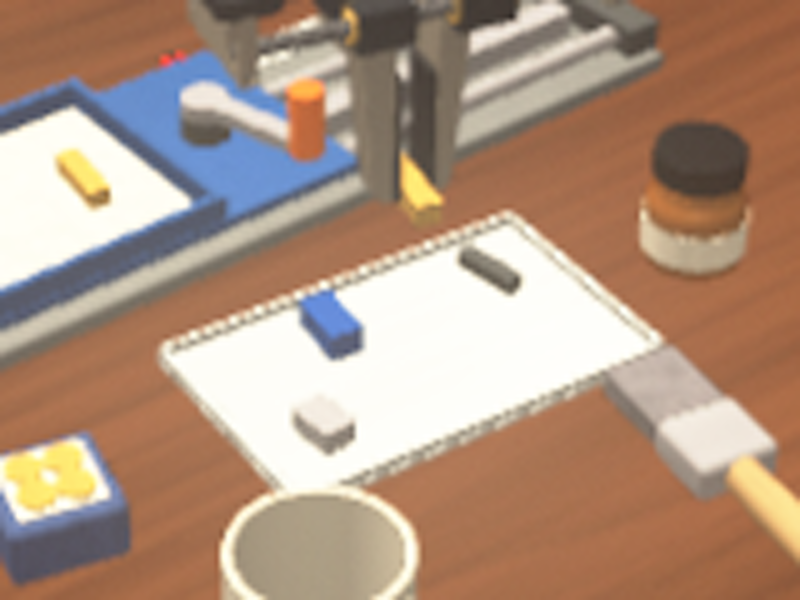

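```bash
python3 -m crank '-3.14 -1.8 0 0 0 0 0;-3.14 -1.8 0 0 0 0 0;-3.14 -1.8 0 0 0 0 0;-3.14 -1.8 0 0 0 0.14 0;-3.14 -1.8 0 0 0 0 0;-3.15 -1.8 -2 0 0 0 0;0 0 -3 0 0 0 0;0 0 0 0 0 0 0'
python3 -m crank '0 0 -1.2 0 0 0 0;0 0 -0.8 0 0 0 0;0 0 -0.5 0 0 0 0;0 0 -0.2 0 0 0 0;0 0 0 0 0 0 0'
python3 - <<'E'
from h import *
st();s=snap('scene')
a=s['frame'][190:310,220:380];cv2.imwrite('pics/b9.png',cv2.cvtColor(cv2.resize(a,None,fx=5,fy=5,interpolation=cv2.INTER_CUBIC),cv2.COLOR_RGB2BGR))
E
```

```text
time: 28.25
ee_pos: [0.4626, -0.092, 0.2576]
tool_rot: [0.048, 0.999, 0.001, -0.004]
contact_force: [-0.0, 0.4, -0.8]
opening: 0.0117
time: 28.75
ee_pos: [0.466, -0.0918, 0.2355]
tool_rot: [0.047, 0.999, -0.0, 0.0]
contact_force: [-6.7, 1.8, 20.9]
opening: 0.0114
t 28.75 tcp [ 0.466  -0.0918  0.2355] tip dir [ 0.001 -0.    -1.   ] jaw 84.66 F [-6.7  1.8 20.9] op 0.0114 q [-0.2   0.37  2.08  0.    0.69 -1.68]
```

View pics/b9.png

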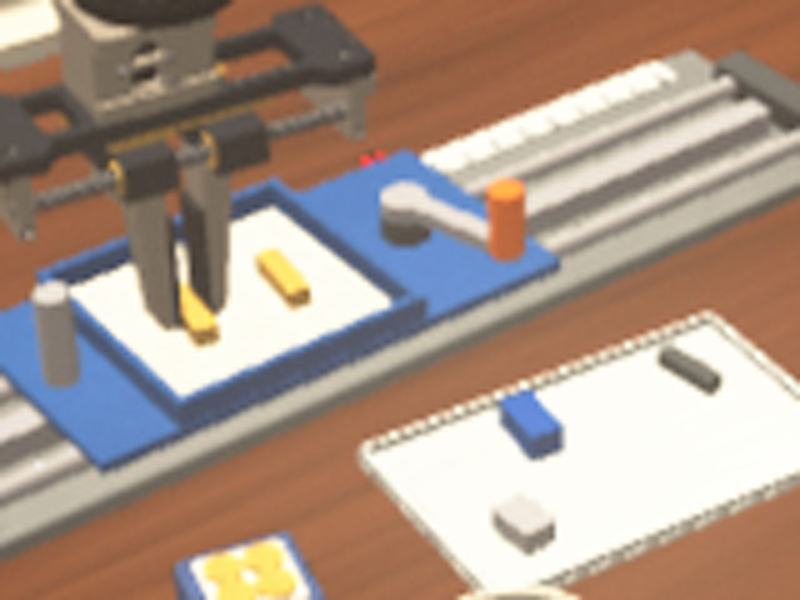

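```bash
python3 -m crank '0 0 0.2 0 0 0 0;0 0 0 0 0 0 0.3;0 0 0 0 0 0 0.3;0 0 0 0 0 0 0.3;0 0 1.5 0 0 0 0.3;0 0 3 0 0 0 0.3;0 0 4 0 0 0 0.3;0 0 4 0 0 0 0.3'
python3 -m crank '0.5 4.2 0 0 0 -0.1 0.5;0.5 4.2 0 0 0 -0.1 0.5;0.5 4.2 0 0 0 -0.1 0.5;0.5 4.2 0 0 0 -0.1 0.5;0.5 4.2 0 0 0 -0.1 0.5;0.5 4.2 0 0 0 -0.1 0.5;0.5 4.2 0 0 0 -0.1 0.5;0.5 4.2 0 0 0 -0.1 0.5;0.5 4.2 0 0 0 -0.1 0.5;0.5 4.2 0 0 0 -0.1 0.5'
python3 -m crank '0 0 0 0 0 -0.1 0.5;0 0 0 0 0 -0.09 0.5;0 0 0 0 0 0 0.5'
python3 - <<'E'
from h import *
st();s=snap('scene');c=snap('top');marks(c,'k8.png');traychk(c)
k=[x for x in seg(c,(8,150,150),(20,255,255),(270,240,310,275))]; print('knob',[ (x[0],ray(c,*x[1],.09).round(4)) for x in k])
a=s['frame'][190:350,220:420];cv2.imwrite('pics/b10.png',cv2.cvtColor(cv2.resize(a,(750,600),interpolation=cv2.INTER_CUBIC),cv2.COLOR_RGB2BGR))
for a,ce,m in seg(c,(18,100,110),(32,255,255),(255,195,370,300)): print('brass top',a,ray(c,*ce,.054)[:2].round(4))
E
```

```text
time: 29.6
ee_pos: [0.465, -0.0919, 0.362]
tool_rot: [0.047, 0.999, 0.0, -0.001]
contact_force: [0.5, -0.3, -0.1]
opening: 0.0275
time: 30.6
ee_pos: [0.5152, 0.3299, 0.3608]
tool_rot: [0.522, 0.853, -0.0, -0.0]
contact_force: [0.6, -0.1, 1.0]
opening: 0.0462
time: 30.9
ee_pos: [0.5151, 0.3284, 0.3605]
tool_rot: [0.599, 0.801, -0.0, -0.0]
contact_force: [0.1, -0.1, 0.2]
opening: 0.046
t 30.9 tcp [0.5151 0.3284 0.3605] tip dir [-0.001 -0.001 -1.   ] jaw 16.41 F [ 0.1 -0.1  0.2] op 0.046 q [ 0.57  0.38  1.71 -0.    1.06  0.28]
green 17 [341.35 313.12] [ 0.3997 -0.0718]
yel 45 [341.02 321.09] [ 0.3798 -0.0708]
red 48 [281.27 322.83] [0.3749 0.0801]
pointer to yel 1.6 mm
pointer to red 152.6 mm
floor [ 315  262   52   44 2028] [ 0.4723 -0.0683] ((472.7855224609375, -68.55496978759766), (108.57972717285156, 128.1605987548828), 0.2545132637023926)
knob [(59, array([0.5293, 0.0546, 0.09  ]))]
brass top 4 [ 0.6407 -0.1423]
brass top 15 [ 0.6236 -0.1401]
brass top 8 [0.532  0.0543]
brass top 70 [ 0.4711 -0.039 ]
brass top 75 [ 0.4712 -0.0914]
```

View pics/k8.png

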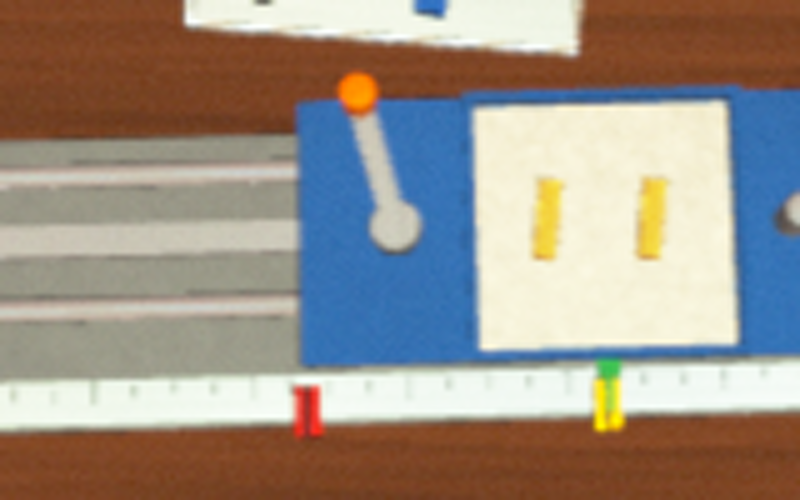

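View pics/b10.png

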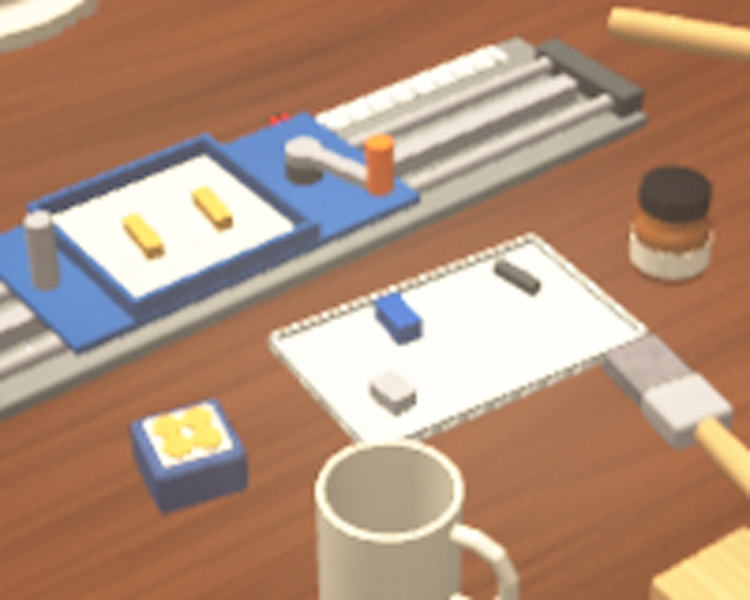

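```bash
python3 -m crank '0.2 -3.9 0 0 0 0 0.5;0.2 -3.9 0 0 0 0 0.5;0.2 -3.9 0 0 0 0 0.5;0.2 -3.9 0 0 0 0 0.5;0.2 -3.9 0 0 0 0 0.5;0.2 -3.9 0 0 0 0 0.5;0.24 -3.98 0 0 0 0 0.5;0 0 0 0 0 0 0.5;0 0 -3 0 0 0 0.5;0 0 -3 0 0 0 0.5'
python3 -m crank '0 0 -2 0 0 0 0.5;0 0 -1 0 0 0 0.5;0 0 -0.95 0 0 0 0.5;0 0 0 0 0 0 0.5;0 0 0 0 0 0 0.1;0 0 0 0 0 0 0.1;0 0 0 0 0 0 0.1;0 0 0 0 0 0 0.1;0 0 0 0 0 0 0.1;0 0 0 0 0 0 0.1';  python3 -c "from h import *;st()"
```

```text
time: 32.0
ee_pos: [0.5301, 0.054, 0.3014]
tool_rot: [0.599, 0.801, 0.001, 0.001]
contact_force: [-0.6, 0.0, -0.2]
opening: 0.0463
time: 33.0
ee_pos: [0.5294, 0.0541, 0.2621]
tool_rot: [0.599, 0.801, -0.0, -0.0]
contact_force: [-2.8, -1.2, 6.0]
opening: 0.0173
t 33.0 tcp [0.5294 0.0541 0.2621] tip dir [-0.001 -0.    -1.   ] jaw 16.45 F [-2.8 -1.2  6. ] op 0.0173 q [ 0.1   0.4   1.95 -0.    0.8  -0.19]
```

```bash
python3 -m crank '-0.32 0.85 0 0 0 0.14 0.1;-0.44 0.80 0 0 0 0.14 0.1;-0.54 0.73 0 0 0 0.14 0.1;-0.64 0.65 0 0 0 0.14 0.1'; python3 -m crank '-0.72 0.55 0 0 0 0.14 0.1;-0.79 0.44 0 0 0 0.14 0.1;-0.85 0.33 0 0 0 0.14 0.1;-0.89 0.21 0 0 0 0.14 0.1;-0.91 0.08 0 0 0 0.14 0.1;0 0 0 0 0 0 0.1;0 0 0 0 0 0 0.1'
python3 - <<'E'
from h import *
st();c=snap('top');marks(c);traychk(c)
E
python3 -m crank '-0.01 0.4 0 0 0 0 0.1;-0.02 0.7 0 0 0 0 0.1;-0.03 0.9 0 0 0 0 0.1;-0.03 0.9 0 0 0 0 0.1;-0.03 0.9 0 0 0 0 0.1;-0.03 0.9 0 0 0 0 0.1;-0.03 0.9 0 0 0 0 0.1;-0.03 0.9 0 0 0 0 0.1;-0.03 0.9 0 0 0 0 0.1;-0.02 0.7 0 0 0 0 0.1'
python3 - <<'E'
from h import *
st();c=snap('top');marks(c,'m1.png');traychk(c)
E
```

```text
time: 33.4
ee_pos: [0.5101, 0.0845, 0.2621]
tool_rot: [0.351, 0.936, -0.0, 0.0]
contact_force: [-1.4, -4.0, 3.0]
opening: 0.0172
time: 34.1
ee_pos: [0.4688, 0.1007, 0.262]
tool_rot: [0.014, 1.0, 0.0, 0.0]
contact_force: [-1.8, 1.0, 4.1]
opening: 0.017
t 34.1 tcp [0.4688 0.1007 0.262 ] tip dir [ 0.  0. -1.] jaw 88.41 F [-1.8  1.   4.1] op 0.017 q [ 0.21  0.33  2.06  0.    0.75 -1.33]
green 17 [341.35 313.12] [ 0.3997 -0.0718]
yel 45 [341.02 321.09] [ 0.3798 -0.0708]
pointer to yel 1.6 mm
floor [ 315  262   52   44 2046] [ 0.4723 -0.0687] ((472.8263244628906, -68.671875), (108.5780029296875, 128.3925018310547), 0.21715161204338074)
time: 35.15
ee_pos: [0.4666, 0.1813, 0.2618]
tool_rot: [0.013, 1.0, -0.001, 0.0]
contact_force: [-0.2, -7.8, 7.7]
opening: 0.017
t 35.15 tcp [0.4666 0.1813 0.2618] tip dir [ 0.    -0.002 -1.   ] jaw 88.51 F [-0.2 -7.8  7.7] op 0.017 q [ 0.37  0.36  2.01 -0.    0.77 -1.18]
green 28 [309.29 315.96] [0.3923 0.0095]
yel 52 [341.12 320.62] [ 0.3809 -0.0711]
red 49 [281.2 322.9] [0.3747 0.0803]
pointer to yel -80.2 mm
pointer to red 71.3 mm
floor [ 283  262   52   44 2043] [0.4723 0.0115] ((472.45379638671875, 12.019966125488281), (108.5266342163086, 128.96917724609375), 0.25467029213905334)
```

View pics/m1.png

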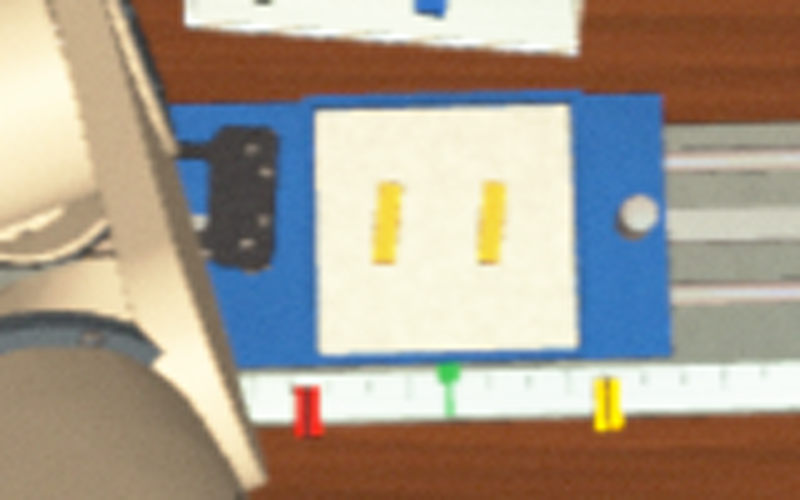

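```bash
python3 -m crank '-0.01 0.5 0 0 0 0 0.1;-0.03 0.9 0 0 0 0 0.1;-0.03 0.9 0 0 0 0 0.1;-0.03 0.9 0 0 0 0 0.1;-0.03 0.9 0 0 0 0 0.1;-0.03 0.9 0 0 0 0 0.1;-0.03 0.9 0 0 0 0 0.1;-0.03 0.7 0 0 0 0 0.1;-0.01 0.4 0 0 0 0 0.1;0 0 0 0 0 0 0.1'
python3 - <<'E'
from h import *
st();c=snap('top');marks(c,'m2.png');t=traychk(c);print('pointer y',t[1]-.0026)
E
```

```text
time: 36.2
ee_pos: [0.4645, 0.2517, 0.2619]
tool_rot: [0.013, 1.0, -0.0, 0.0]
contact_force: [-0.5, -1.3, 5.9]
opening: 0.0172
t 36.2 tcp [0.4645 0.2517 0.2619] tip dir [ 0.001 -0.001 -1.   ] jaw 88.51 F [-0.5 -1.3  5.9] op 0.0172 q [ 0.49  0.39  1.96 -0.    0.79 -1.05]
green 21 [281.14 314.43] [0.3959 0.0808]
yel 52 [341.12 320.62] [ 0.3809 -0.0711]
red 28 [281.54 324.46] [0.3708 0.0794]
pointer to yel -151.3 mm
pointer to red -0.6 mm
floor [ 255  262   52   44 2015] [0.4716 0.0825] ((472.1531677246094, 82.80030822753906), (108.49784851074219, 129.25872802734375), 0.27071383595466614)
pointer y 0.07987644
```

View pics/m2.png

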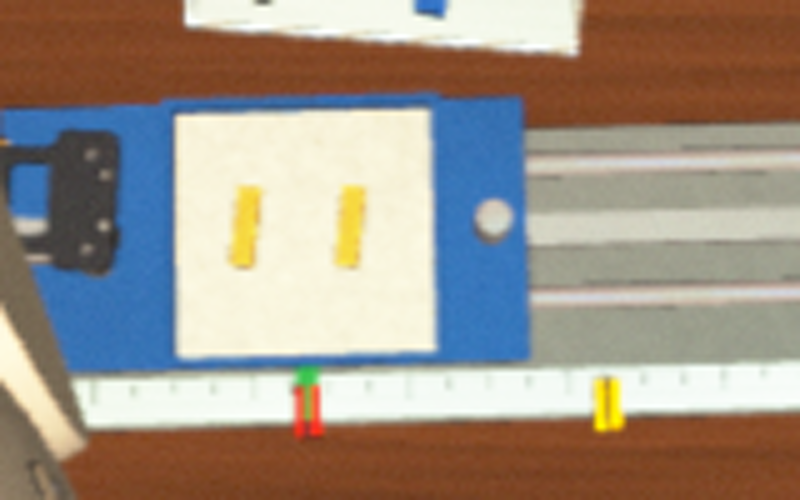

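Pointer at the red line (pixel 307 in the zoom, on the clip's centre). Now lock.

```bash
python3 -m crank '0.91 -0.08 0 0 0 -0.14 0.1;0.89 -0.21 0 0 0 -0.14 0.1;0.85 -0.33 0 0 0 -0.14 0.1;0.79 -0.44 0 0 0 -0.14 0.1'
python3 -c "
from h import *
st();c=snap('top');marks(c);t=traychk(c);print(t[1]-.0026)"
python3 -m crank '0.72 -0.55 0 0 0 -0.14 0.1;0.64 -0.65 0 0 0 -0.14 0.1;0.54 -0.73 0 0 0 -0.14 0.1;0.44 -0.80 0 0 0 -0.14 0.1;0.32 -0.85 0 0 0 -0.14 0.1;0.06 -0.25 0 0 0 -0.04 0.1;0 0 0 0 0 0 0.1'
python3 -m crank '0 0 0 0 0 0 0.5;0 0 0 0 0 0 0.5;0 0 0 0 0 0 0.5;0 0 2 0 0 0 0.5;0 0 3 0 0 0 0.5;0 0 4 0 0 0 0.5;0 2 3 0 0 0 0.5;0 4 0 0 0 0 0.5;0 4.5 0 0 0 0 0.5;0 4.5 0 0 0 0 0.5'
python3 -m crank '0 4.5 0 0 0 0 0.5;0 2 0 0 0 0 0.5;0 0 0 0 0 0 0.5'
python3 - <<'E'
from h import *
st();c=snap('top','m3f.png');marks(c,'m3.png');t=traychk(c);print('pointer y',t[1]-.0026)
th=np.radians(1.65);piv=t+.105*np.array([-np.sin(th),np.cos(th)])
for x in seg(c,(8,150,150),(20,255,255),(200,240,300,275)):
    k=ray(c,*x[1],.09)[:2];print('knob',x[0],k,np.degrees(np.arctan2(*(k-piv)[::-1])))
s=snap('scene');a=s['frame'][190:350,220:420];cv2.imwrite('pics/m3s.png',cv2.cvtColor(cv2.resize(a,(750,600),interpolation=cv2.INTER_CUBIC),cv2.COLOR_RGB2BGR))
E
```

```text
time: 36.65
ee_pos: [0.4988, 0.2408, 0.2619]
tool_rot: [0.292, 0.956, -0.0, -0.0]
contact_force: [-3.9, -2.6, 9.3]
opening: 0.0172
t 36.65 tcp [0.4988 0.2408 0.2619] tip dir [-0.001 -0.001 -1.   ] jaw 56.08 F [-3.9 -2.6  9.3] op 0.0172 q [ 0.45  0.42  1.9  -0.    0.82 -0.53]
green 20 [281.  314.5] [0.3957 0.0811]
yel 52 [341.12 320.62] [ 0.3809 -0.0711]
red 28 [281.43 324.43] [0.3709 0.0797]
pointer to yel -151.7 mm
pointer to red -0.7 mm
floor [ 255  262   52   44 2011] [0.4717 0.0825] ((471.5343322753906, 82.71260070800781), (109.6706771850586, 127.34855651855469), 1.3957972526550293)
0.079921216
time: 37.4
ee_pos: [0.5254, 0.2037, 0.262]
tool_rot: [0.617, 0.787, 0.001, -0.001]
contact_force: [-6.8, 10.0, 9.1]
opening: 0.0166
time: 38.4
ee_pos: [0.5256, 0.3539, 0.3821]
tool_rot: [0.615, 0.788, 0.0, 0.0]
contact_force: [0.5, -1.0, 0.0]
opening: 0.046
time: 38.7
ee_pos: [0.5252, 0.4198, 0.381]
tool_rot: [0.614, 0.789, 0.0, -0.0]
contact_force: [0.7, -0.3, -0.4]
opening: 0.0459
t 38.7 tcp [0.5252 0.4198 0.381 ] tip dir [-0.  0. -1.] jaw 14.27 F [ 0.7 -0.3 -0.4] op 0.0459 q [0.67 0.45 1.55 0.   1.15 0.42]
green 21 [281.14 314.43] [0.3959 0.0808]
yel 52 [341.12 320.62] [ 0.3809 -0.0711]
red 28 [281.54 324.46] [0.3708 0.0794]
pointer to yel -151.3 mm
pointer to red -0.6 mm
floor [ 255  262   52   44 2018] [0.4711 0.0806] ((471.5343322753906, 82.71260070800781), (109.6706771850586, 127.34855651855469), 1.3957972526550293)
pointer y 0.07797417
knob 60 [0.524628   0.20476643] 18.79319223405039
```

View pics/m3.png

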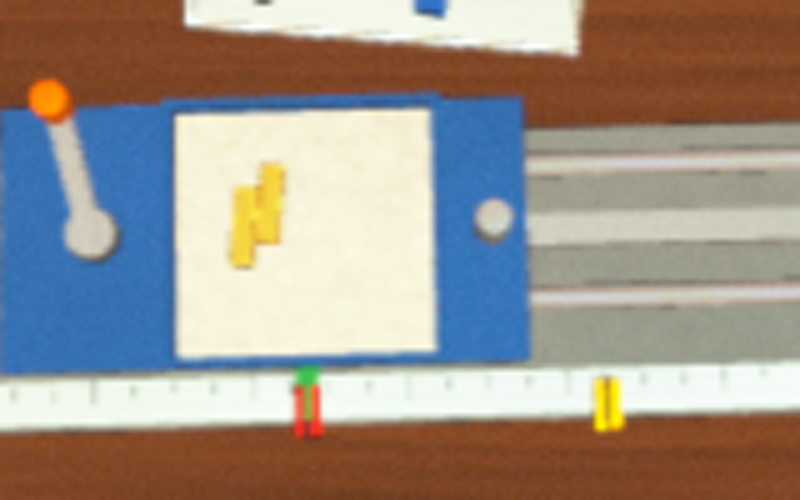

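View pics/m3s.png

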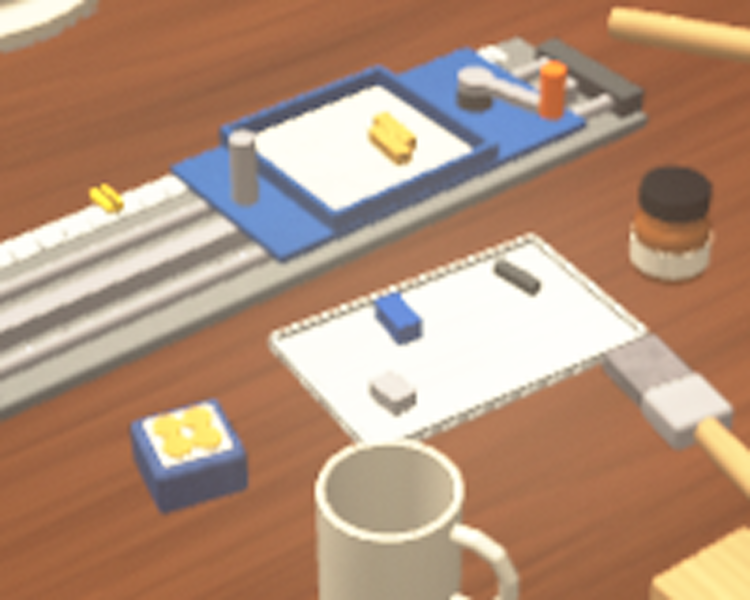

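View pics/m3f.png

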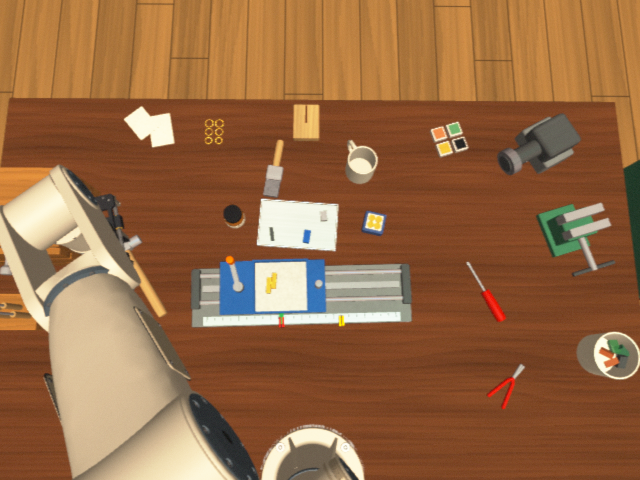

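```bash
python3 - <<'E'
from h import *
c=snap('top');P=cloud(c)
for a,ce,m in seg(c,(18,90,110),(32,255,255),(255,262,310,306)): print(a,ce,ray(c,*ce,.054)[:2]);
print((P[268:296:2,263:280,2]*1000).round().astype(int))
a=c['frame'][262:306,250:312];cv2.imwrite('pics/m4.png',cv2.cvtColor(cv2.resize(a,None,fx=12,fy=12,interpolation=cv2.INTER_NEAREST),cv2.COLOR_RGB2BGR))
s=snap('scene');a=s['frame'][205:255,280:355];cv2.imwrite('pics/m4s.png',cv2.cvtColor(cv2.resize(a,None,fx=10,fy=10,interpolation=cv2.INTER_CUBIC),cv2.COLOR_RGB2BGR))
E
```

```text
163 [270.94478528 282.69325153] [0.47231917 0.10554011]
[[  40   47   41   47   44   39   38   43   45   39   43   45   45   44
    42   41   40]
 [  42   41   40   45   43   43   42   42   38   45   44   42   38   41
    37   40   47]
 [  44   43   46   43   45   44   43   37   40   41 1318   45   39   50
    46   41   41]
 [  40   45   44   43   43   40   42   44   40   59   50   52   54   55
    42   49   39]
 [  40   44   44   43   40   43   41   44   42   55   51   55   56   44
    42   45   38]
 [  43   46   41   50   54   49   57   57   54   52   54   55   52   43
    46   37   44]
 [  40   39   42   55   54   48   51   53   54   52   48   56   54   49
    43   39   42]
 [  38   43   44   55   55   53   50   53   60   56   56   51   52   40
    38   42   39]
 [  40   40   44   52   53   53   58   54   58   48   55   50   56   43
    42   42   43]
 [  46   41   39   57   49   57   53   52   53   47   57   54   54   41
    43   41   43]
 [  40   42   46   55   53   53   55   58   52   56   50   54   51   37
    42   43   46]
 [  41   46   41   52   55   56   46   52   44   43   38   42   41   45
    43   37   44]
 [  47   42   52   54   55   54   55   46   40   45   40   45   38   39
    39   39   46]
 [  42   37   47   41   46   43   42   38   47   39   45   43   42   44
    41   48   40]]
```

View pics/m4.png

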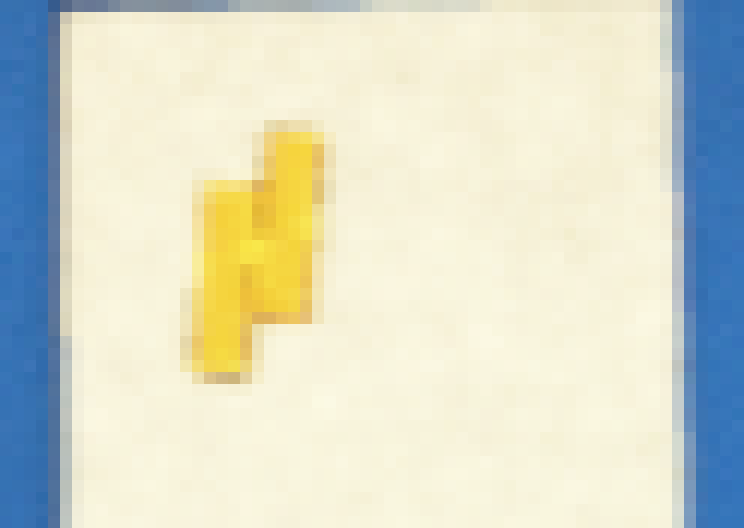

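View pics/m4s.png

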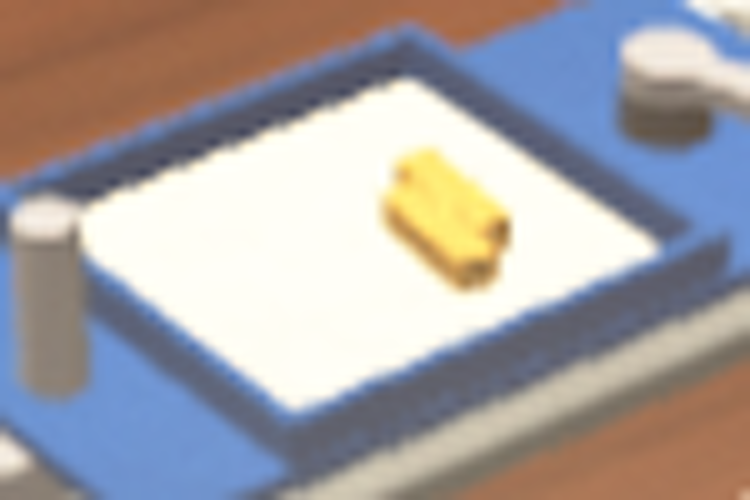

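```bash
python3 -m crank '0 0 0 0 0 0 0.5;0 0 0 0 0 0 0.5;0 0 0 0 0 0 0.5;0 0 0 0 0 0 0.5;0 0 0 0 0 0 0.5'; python3 -c "
from h import *
from station import hand_in
st();c=snap('top');marks(c);print(hand_in())"
```

```text
time: 39.4
ee_pos: [0.5255, 0.4175, 0.3817]
tool_rot: [0.615, 0.789, 0.0, 0.0]
contact_force: [-0.2, 0.1, -0.1]
opening: 0.0455
t 39.4 tcp [0.5255 0.4175 0.3817] tip dir [ 0.  0. -1.] jaw 14.14 F [-0.2  0.1 -0.1] op 0.0455 q [ 0.67  0.44  1.55 -0.    1.15  0.42]
green 21 [281.14 314.43] [0.3959 0.0808]
yel 52 [341.12 320.62] [ 0.3809 -0.0711]
red 27 [281.56 324.37] [0.3711 0.0794]
pointer to yel -151.3 mm
pointer to red -0.7 mm
the job is handed in; nothing more can be done
None
```

I finished the job and handed it in at about 39 s of the 210 s limit; `hand_in()` reports no verdict.

**What I did**
- I opened the lever, slid the carriage to the yellow clip and locked it. My first lock there measured about 3 mm off the line, so I reopened the lever, corrected it and locked again.
- Only two brass blanks were present. Both went into the carriage's tray.
- I then opened the lever, slid the loaded carriage to the red clip, locked it and moved the arm clear.

**Last checks**
- **Pointer:** it measures about 0.7 mm from the red clip's line by colour. The fit to the tray floor gave about 0.1 mm just before the last part of the lock.
- **Floor fit that disagreed:** after locking, the floor fit read about 2 mm off. I put that down to the blanks then lying together and skewing it, because the colour reading had not moved.
- **Lever:** it measures within about 1° of locked, taking the pivot from the earlier floor fit. With the skewed fit it reads about 2°.
- **Blanks:** both lie flat inside the tray, with tops about 12 mm above the floor. During the final locking one was knocked over beside the other; I think this was the announced disturbance, as the robot was not near it.
- **Other things:** the three offcuts are still in the sorting tray, and none of the bystanders looked moved. The arm was touching nothing at hand-in.

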